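Flip the hex key and lever the hopper clamp tight

ROBOT

A 6-joint arm with a two-finger parallel gripper is mounted at the origin on the work surface. World frame = base frame: x ahead of the robot, y to its left, z up, the work surface at z = 0. Lengths are in m, angles in rad, forces in N, time in s.
With the tool pointing down it reaches from about 0.35 to 0.725 m from the base axis. Payload 4.3 kg.
Tool frame: the origin (TCP) lies on the centre line of the jaws, within the pads' length; the fingertips stand 14 mm ahead of it and the grasp point (between the pads) lies 5 mm behind it; y points along the fingers, x is the direction in which the jaws open and shut, and the axes are right-handed (so a half turn about y gives the same grasp; the last joint's range is limited). The gripper opens to 85 mm and grips with 20 to 120 N. Pads are 22 mm wide; open, the fingers measure 114 mm over their backs; the gripper's body (76 mm by 85 mm) begins 54 mm behind the grasp point. The pads swing forward as they close: fully open they stand 13 mm farther back than shut.
Start: joints at [-1.311, 0.377, 0.081, 1.274, 0, 1.46], TCP at [0.208, -0.536, 0.245] pointing down, gripper open.
Joint ranges: [-2.72, 2.72], [-0.84, 1.66], [-1.02, 1.22], [-1.77, 2.12], [-1.37, 1.28], [-3.14, 3.14]. Speed limits (rad/s): [2.57, 2.57, 3.14, 3.14, 3.14, 3.14].

INTERFACE

Orientations are given as [roll, pitch, yaw] about the fixed x, y, z axes, in that order (R = Rz(yaw) Ry(pitch) Rx(roll)).
In Python, from bench import bot, vision, order gives the robot as it stands. The module is installed in compiled form; this text tells all that it offers.
- The arm moves only by the tool apply_moves, never from a script. Its arguments are lists of equal length, an entry for each row: "delta_rot": the turn, a rotation vector about the tool's x, y, z in rad, a list of three; "slide": the shift along the tool's x, y, z in m, a list of three; "fingers": the opening, from 0 (shut) to 1 (fully open). A call has 1 to 5 rows; each row is the pose to reach, as a shift and turn from the pose commanded when the call began, along the tool's axes at that moment; what a row does not reach only later rows make up. A row lasts 1/12 s, in which the tool goes at most 41.7 mm and 7.16 degrees, less where a joint would pass 70% of its speed; a pose out of reach is approached as far as the arm can. A call with a gripper value outside its range is refused whole. The fingers move at their own pace and stop on an object; "newtons" is the grip in N (left out, the last holds). Time passes only in rows, so rows that repeat a pose let the fingers close. It gives the time, the measured TCP pose, the force and the opening at its end, in the units of the state.
- bot.read_state(): the state, without advancing time (a new reading comes with each control period).
- vision.capture(name): name is "scene" or "top" or "wrist"; returns the picture (480x640x3 uint8, blue, green, red); there is no depth.
- vision.camera_params(name): a dict with "fx", "fy", "cx", "cy" (pixels), "R" (3x3) and "t" (3): a world point X has camera coordinates R X + t. Camera axes: x right, y down, z forward; pixel columns grow to the right and rows downward; lengths in m; the calibration is good to about 2 mm. A picture is of the moment at which its call begins: read the wrist's pose just before it. camera_params takes no time and is no camera call; for the wrist camera it gives the pose at the moment of the call.
- order.job_done(): hands the job in, once; it reports no verdict.
The state is a dict: "time_s": time; "joint_positions": joint angles; "joint_velocities": joint speeds; "joint_efforts": joint torques, N m; "tcp_pos": TCP position; "tool_rot": TCP orientation; "ft_force": force on the tool from outside, world axes, zero at the start; "moment": the same for the moment, N m; "grip_width": finger opening in m.
Only numpy, scipy, OpenCV 4.12 (cv2) and the standard library are available. Lean on these libraries where they do the work, as an engineer would, in place of code of your own. Each camera call takes 0.05 s, during which the arm holds its last target. There are 200 camera calls.

TASK

The hopper's clamp screw has been spun in with the long arm of the hex key, which still sticks in it, and is now too stiff to go on that way. Draw the key out, flip it so that its short arm sits fully home in the screw, and bear down on the long arm until the screw comes up against its stop, without straining the key or the stand. Then take the key out and lay it flat in the blue tool tray, leaving the other things on the bench where they are.

Things in the scene. Friction and masses are not known exactly. Their poses are not given: they have to be found in the camera images.
- socket (a point): centre of the mouth of the hex socket in the clamp screw, a dark round head (24 mm across, 26 mm long) on the +y face of the stand's aluminium clamp block, 160 mm above the bench. Axes fixed to the stand: z up, y straight out of the socket along the level screw axis (stand yaw within 0.3 of zero). Socket 24 mm deep, slack by about 0.6 mm each way, with a 1 mm lead-in at the mouth; a key in it has some 0.15 rad of free play
- stand: hopper stand, fixed: origin on the bench below point socket at the clamp block's +y face, axes as socket. Foot x -50..110, y -105..45, z to 12 mm; post 30 mm thick, 202 tall at x 36, y -30; clamp block x -19..65, y -60..0, z 132..188; steel hopper 156 mm across, top z 190, at x 36, y -225. Over 15 N from the hand, or over 60 N from a key jammed at the socket's mouth, strains it
- clamp_screw (a joint): turn of the screw, rad; grows as it tightens, clockwise seen facing the socket, so a long arm lying to the stand's -x goes DOWN. Starts at 0 to 0.24; needs 0.4 to 0.8 more to its hard stop, felt as the effort rising above the steady 0.6 N m; over about 1.3 N m (16 N at 80 mm from the elbow) strains it. Stays where left. With the short arm in and the long arm to -x, the long arm fits at 0.12 minus this above level
- key: loose L-shaped hex key, dark steel, 12 mm across flats, about 0.19 kg; origin at its elbow (where the centre lines meet). Long arm 144 mm along x, short arm 51 mm along y (centre lines, from the elbow), ends tapered 2.5 mm. Centre of mass 52 mm along x, 6 mm along y. It starts with its long arm 21 mm deep in the screw, drooping about 0.18 rad, the short arm pointing to the stand's +x
- key_mid (a point): middle of the key's long arm (half-way through its thickness), 72 mm from the elbow, axes as the key: x towards the long arm's tip, y the way the short arm points. Two flats of the long arm face +y and -y, two flats of the short arm face +x and -x; edges face up and down. Pulled by the far end of its long arm the key binds in the socket; near the elbow it draws out freely
- key_long_tip (a point): centre of the end of the key's long arm; axes as the key
- key_short_tip (a point): centre of the end of the key's short arm; axes as the key
- tray_floor (a point): centre of the floor of the light blue tool tray, which stands fixed on the bench: 240 mm (its x) by 220 mm (its y) outside, walls 6 mm thick and 35 mm high, lined with brown paper; floor 7 mm above the bench; z up
- bowl: bystander: steel bowl 120 mm across, 50 mm high, on the bench below the hopper; origin under its centre
- tin: bystander: closed steel tin 70 mm across, 75 mm high; origin under its centre
- collar: bystander: aluminium collar 54 mm across, 14 mm high; origin under its centre
- spare_screw: bystander: dark cap screw standing on its head, 21 mm across, 49 mm high; origin under its centre
- driver: bystander: lying screwdriver with a blue handle, about 200 mm long; its long axis is x
- jar: bystander: amber jar with a steel lid, 72 mm across, 100 mm high; origin under its centre
Not all that is in view belongs to the job. Leave any turquoise look-alike of the key alone.

How it is judged:
By the outcome, as a careful person would: the job done as asked, in the order asked, and still so for the second after the job is handed in, with the robot touching nothing.
It also fails if it takes over 69 s, if anything falls off the work surface, if the arm or the gripper's body presses on something with over 40 N, if the wrist force passes 120 N, or if a joint passes its speed limit or range.

## Working session

There is one attempt and no reset: what is moved stays moved. The work goes in short steps, Python scripts to look and compute and a tool call to move; the robot and the scene stay as the last step left them, time stands still between calls to the robot, and variables do not carry over. Pictures are saved under pics/ and viewed, about 8 in all and at most 12, crops included, and the job is handed in when it is done.

Besides the shell and the picture viewer there is one more tool, called after "Emit:" as a command line: name --argument value ..., lists and objects as JSON in quotes. apply_moves: Moves the arm, as the interface text tells. Its arguments: {"type":"object","properties":{"delta_rot":{"type":"array","items":{"type":"array","items":{"type":"number"}}},"slide":{"type":"array","items":{"type":"array","items":{"type":"number"}}},"fingers":{"type":"array","items":{"type":"number"}},"newtons":{"type":"number"}},"required":["delta_rot","slide","fingers"]}

```bash
mkdir -p pics; ls; python3 - <<'E'
from bench import bot, vision
import cv2
for n in ("scene","top"):
    cv2.imwrite(f"pics/{n}0.png",vision.capture(n))
    p=vision.camera_params(n);print(n,p)
print(bot.read_state())
E
```

```text
pics
scene {'fx': 515.3153348532945, 'fy': 515.3153348532945, 'cx': 319.1918142852092, 'cy': 235.51953391971074, 'R': array([[-0.84593102,  0.53310836, -0.01400678],
       [ 0.41272822,  0.63782836, -0.6502541 ],
       [-0.33772197, -0.55585111, -0.75958766]]), 't': array([ 0.49529046, -0.1093929 ,  1.21387741])}
top {'fx': 468.75461538467044, 'fy': 468.75461538467044, 'cx': 318.22900583101165, 'cy': 235.96456102905336, 'R': array([[-0.0317173 , -0.99949439, -0.00223004],
       [-0.97671794,  0.03146799, -0.21220706],
       [ 0.21216995, -0.00455252, -0.97722218]]), 't': array([-0.04405468,  0.56048245,  1.07605479])}
{'time_s': 0.1, 'joint_positions': array([-1.31129539e+00,  3.77999177e-01,  7.97759933e-02,  1.27439385e+00,
        1.77187039e-05,  1.46049486e+00]), 'joint_velocities': array([-0.00127751, -0.00126594,  0.00327605,  0.00056213, -0.00169914,
        0.0007272 ]), 'joint_efforts': array([ 9.74329996e-04, -4.64692533e+01,  2.70583248e+01,  1.20393248e-02,
       -1.40659099e-04,  1.19788288e-05]), 'tcp_pos': array([ 0.20769004, -0.535588  ,  0.24445543]), 'tool_rot': array([-1.5705783 ,  0.00180769, -1.20099374]), 'ft_force': array([-0.71133238, -0.31974797, -0.59783159]), 'moment': array([ 0.07294815, -0.04262229, -0.01006388]), 'grip_width': 0.08503070567150436}
```

View pics/scene0.png

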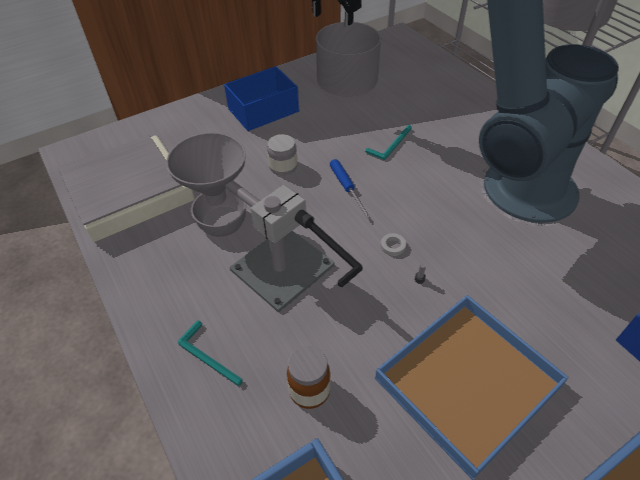

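View pics/top0.png

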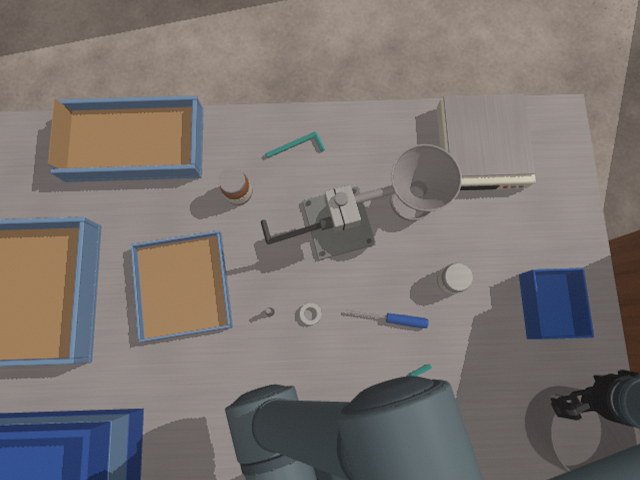

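The scene view shows the key from the screw (305,218) to its elbow (357,268), with the short tip at about (342,282). In the top view the screw is near (325,225), the elbow at (268,240) and the short tip at (264,222). The target tray is at (133–230, 233–340). Next I'll enlarge both.

```bash
python3 - <<'E'
import cv2,numpy as np
a=cv2.imread("pics/scene0.png")[170:310,220:400];b=cv2.imread("pics/top0.png")[165:265,235:385]
a=cv2.resize(a,None,fx=4,fy=4,interpolation=2);b=cv2.resize(b,None,fx=5,fy=5,interpolation=2)
cv2.imwrite("pics/sc.png",a);cv2.imwrite("pics/tc.png",b)
E
```

```text
(no output)
```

View pics/sc.png

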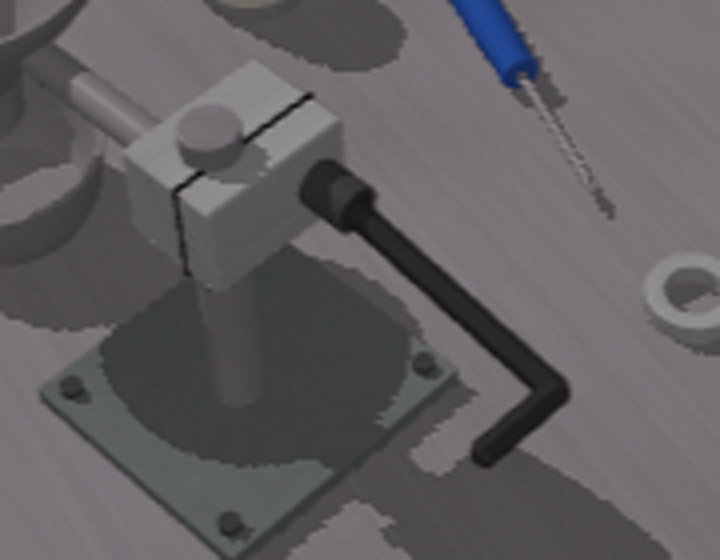

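View pics/tc.png

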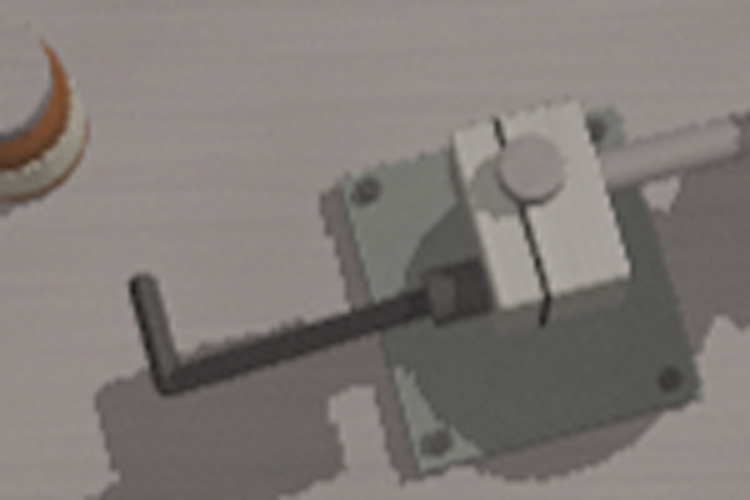

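The crops give these pixels:

| Point | Scene crop | Top crop |
|---|---|---|
| Screw mouth | (356,205) | (438,296) |
| Elbow | (550,388) | (168,384) |
| Short tip | (485,455) | (140,280) |
| Block top corners | visible | visible |

Next I'll triangulate the key and fit the stand and tray.

```bash
cat > h.py <<'E'
import numpy as np
from scipy.optimize import least_squares
from bench import bot, vision
def proj(p,X):
    c=np.asarray(X)@p["R"].T+p["t"]; return np.stack([p["fx"]*c[...,0]/c[...,2]+p["cx"],p["fy"]*c[...,1]/c[...,2]+p["cy"]],-1)
def tri(obs):  # [(params,(u,v))...]
    f=lambda X:np.concatenate([proj(p,X)-uv for p,uv in obs])
    r=least_squares(f,[.5,0,.1]); return r.x, np.abs(r.fun).max()
def planar(obs,pts,g): # pose x,y,z,yaw of a body with pts from [(params,uvs)]
    def f(q):
        c,s=np.cos(q[3]),np.sin(q[3]); X=pts@np.array([[c,s,0],[-s,c,0],[0,0,1]])+q[:3]
        return np.concatenate([(proj(p,X)-uv).ravel() for p,uv in obs])
    r=least_squares(f,g); return r.x,np.abs(r.fun).max()
E
python3 - <<'E'
from h import *
np.set_printoptions(precision=4,suppress=True)
S,T=vision.camera_params("scene"),vision.camera_params("top")
sc=lambda u:np.array(u)/4+[220,170]; tc=lambda u:np.array(u)/5+[235,165]
for n,a,b in [("mouth",(356,205),(438,296)),("elbow",(550,388),(168,384)),("stip",(485,455),(140,280))]:
    print(n,*tri([(S,sc(a)),(T,tc(b))]))
pts=np.array([[65,0,188],[-19,0,188],[-19,-60,188],[65,-60,188]])/1e3
print("stand",*planar([(S,sc([(208,212),(342,125),(258,62),(125,150)])),(T,tc([(455,133),(497,308),(628,270),(583,100)]))],pts,[.5,0,0,.28]))
t=np.array([[120,110,35],[120,-110,35],[-120,-110,35],[-120,110,35]])/1e3
a=np.array([(377,378),(467,300),(565,380),(475,472)]);b=np.array([(133,244),(220,233),(231,328),(139,341)])
# far(+x) left, far right, near right, near left in top view
s=np.array([(475,472),(377,378),(467,300),(565,380)])
for k in range(2):
    p=t if k==0 else t[:,[1,0,2]]*[1,1,1]
    p=np.array([[x,y,.035] for x,y in ([(.12,.11),(.12,-.11),(-.12,-.11),(-.12,.11)] if k==0 else [(.11,.12),(.11,-.12),(-.11,-.12),(-.11,.12)])])
    print("tray",k,*planar([(S,s),(T,b)],p,[.5,.3,0,.1]))
E
```

```text
mouth [ 0.5619 -0.0707  0.1597] 0.7407163340134275
elbow [0.534  0.0497 0.1342] 0.5408627632240837
stip [0.58   0.0638 0.1363] 0.4960273419193584
stand [ 0.5684 -0.0927 -0.0038  0.2107] 1.8578238678069
tray 0 [ 0.4528  0.28   -0.0194  0.1287] 4.515809503355001
tray 1 [ 0.4526  0.2784 -0.0227  0.122 ] 12.451533390086752
```

```bash
cat >> h.py <<'E'
from scipy.spatial.transform import Rotation as Ro
np.set_printoptions(precision=4,suppress=True)
def cur():
    s=bot.read_state(); return Ro.from_euler("xyz",s["tool_rot"]),np.array(s["tcp_pos"]),s
def plan(Rt,pt,start=None,vmax=.040,wmax=.12):
    R,p=(start or cur()[:2]); 
    d=pt-p; w=(R.inv()*Rt).as_rotvec()
    n=int(np.ceil(max(np.linalg.norm(d)/vmax,np.linalg.norm(w)/wmax,1))); 
    for i in range(0,n,5):
        k=min(5,n-i); Rc=R*Ro.from_rotvec(w*i/n); s=Rc.inv().apply(d/n)
        print(k,"rows; per row slide",s.round(4),"rot",(w/n).round(4), "total slide",(k*s).round(4),"rot",(k*w/n).round(4))
    return Rt,pt
def keyR(kx,ky): # tool rotation for key axes
    kx=kx/np.linalg.norm(kx); ky=ky-kx*(ky@kx); ky/=np.linalg.norm(ky); kz=np.cross(kx,ky)
    return Ro.from_matrix(np.stack([ky,-kz,-kx],1)),kx,ky,kz
E
python3 - <<'E'
from h import *
el=np.array([.534,.0497,.1342]);kx=np.array([.0279,-.1204,.0255])
R,kx,ky,kz=keyR(kx,np.array([np.cos(.225),np.sin(.225),0]))
p=el+kx*.032+kz*.004
print(p,R.as_euler("xyz"),kx,ky,kz)
pre=p+kz*.09
print(pre); plan(R,pre)
E
```

```text
[0.5409 0.02   0.1446] [-1.7743  0.0005  0.2276] [ 0.2211 -0.9541  0.2021] [ 0.9742  0.2256 -0.0005] [-0.0451  0.197   0.9794]
[0.5368 0.0377 0.2327]
5 rows; per row slide [-0.0244  0.0007  0.0302] rot [-0.01   -0.0837 -0.0086] total slide [-0.1222  0.0037  0.1512] rot [-0.0498 -0.4186 -0.043 ]
5 rows; per row slide [-0.01   -0.0017  0.0375] rot [-0.01   -0.0837 -0.0086] total slide [-0.0501 -0.0086  0.1877] rot [-0.0498 -0.4186 -0.043 ]
5 rows; per row slide [ 0.0062 -0.0037  0.0382] rot [-0.01   -0.0837 -0.0086] total slide [ 0.031  -0.0186  0.1911] rot [-0.0498 -0.4186 -0.043 ]
2 rows; per row slide [ 0.0213 -0.0049  0.0321] rot [-0.01   -0.0837 -0.0086] total slide [ 0.0427 -0.0098  0.0643] rot [-0.0199 -0.1674 -0.0172]
```

Emit:
apply_moves --slide '[[-0.024,0,0.03],[-0.049,0,0.06],[-0.073,0,0.09],[-0.098,0,0.121],[-0.122,0,0.151]]' --delta_rot '[[-0.01,-0.084,-0.009],[-0.02,-0.167,-0.017],[-0.03,-0.25,-0.026],[-0.04,-0.335,-0.034],[-0.05,-0.42,-0.043]]' --fingers '[1,1,1,1,1]'

```text
time_s: 0.52
tcp_pos: [0.3048, -0.3659, 0.2448]
tool_rot: [-1.628, -0.031, -0.777]
ft_force: [0.7, 1.3, -0.5]
grip_width: 0.0854
```

Emit:
apply_moves --slide '[[-0.01,-0.002,0.037],[-0.02,-0.004,0.075],[-0.03,-0.005,0.112],[-0.04,-0.007,0.15],[-0.05,-0.009,0.188]]' --delta_rot '[[-0.01,-0.084,-0.009],[-0.02,-0.167,-0.017],[-0.03,-0.25,-0.026],[-0.04,-0.335,-0.034],[-0.05,-0.42,-0.043]]' --fingers '[1,1,1,1,1]'

```text
time_s: 0.93
tcp_pos: [0.4016, -0.197, 0.2417]
tool_rot: [-1.694, -0.036, -0.354]
ft_force: [0.3, -0.8, 0.6]
grip_width: 0.0856
```

Emit:
apply_moves --slide '[[0.006,-0.004,0.038],[0.012,-0.007,0.076],[0.019,-0.011,0.115],[0.025,-0.015,0.153],[0.031,-0.019,0.191]]' --delta_rot '[[-0.01,-0.084,-0.009],[-0.02,-0.167,-0.017],[-0.03,-0.25,-0.026],[-0.04,-0.335,-0.034],[-0.05,-0.42,-0.043]]' --fingers '[1,1,1,1,1]'

```text
time_s: 1.35
tcp_pos: [0.498, -0.028, 0.2382]
tool_rot: [-1.756, -0.014, 0.069]
ft_force: [0.3, -1.5, 0.6]
grip_width: 0.0854
```

```bash
python3 - <<'E'
from h import *
import cv2
R,p,s=cur(); print(p,s["tool_rot"],s["joint_positions"],s["time_s"])
w=vision.camera_params("wrist"); im=vision.capture("wrist"); cv2.imwrite("pics/w1.png",im)
np.savez("w1.npz",**{k:np.array(v) for k,v in w.items()})
Rt=Ro.from_euler("xyz",[-1.7743,.0005,.2276]);plan(Rt,np.array([.5368,.0377,.2327]))
E
```

```text
[ 0.498  -0.028   0.2382] [-1.7558 -0.0136  0.0687] [-0.076   0.2006 -0.1928  1.1371 -0.1811  1.4237] 1.35
2 rows; per row slide [ 0.0201 -0.0023  0.0284] rot [-0.0112 -0.0749 -0.006 ] total slide [ 0.0403 -0.0046  0.0569] rot [-0.0224 -0.1497 -0.0121]
```

View pics/w1.png

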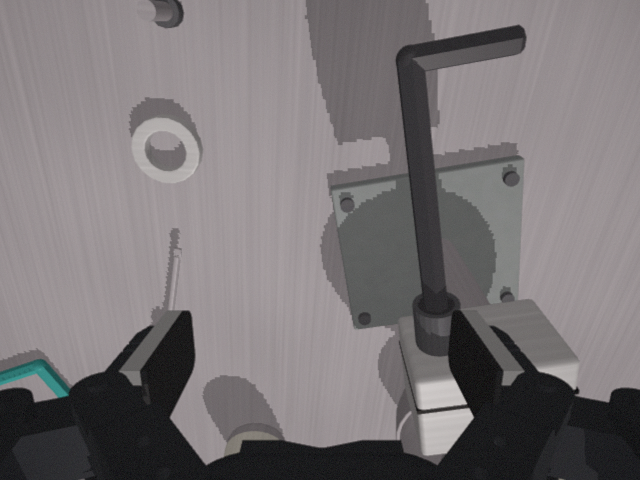

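The wrist view shows the key clearly: elbow at about (411,58), short tip at about (520,40), and the mouth of the screw at about (435,302). I'll refine the key's position with all three views.

```bash
python3 - <<'E'
from h import *
S,T=vision.camera_params("scene"),vision.camera_params("top");W=dict(np.load("w1.npz"))
sc=lambda u:np.array(u)/4+[220,170]; tc=lambda u:np.array(u)/5+[235,165]
P={}
for n,a,b,c in [("mouth",(356,205),(438,296),(435,302)),("elbow",(550,388),(168,384),(411,58)),("stip",(485,455),(140,280),(520,40))]:
    P[n],e=tri([(S,sc(a)),(T,tc(b)),(W,np.array(c))]); print(n,P[n],e, [ (proj(q,P[n])-u).round(1) for q,u in [(S,sc(a)),(T,tc(b)),(W,c)]])
kx=P["mouth"]-P["elbow"]; y=P["stip"]-P["elbow"]
print(np.linalg.norm(kx),np.arctan2(kx[0],-kx[1]),np.arcsin(kx[2]/np.linalg.norm(kx)),np.linalg.norm(y),np.arctan2(y[1],y[0]))
th=.5*(np.arctan2(kx[0],-kx[1])+np.arctan2(y[1],y[0])) if 0 else np.arctan2(kx[0],-kx[1])
R,kx,ky,kz=keyR(kx,np.array([np.cos(th),np.sin(th),0]))
p=P["elbow"]+kx*.032+kz*.004
print(p,R.as_euler("xyz"),kx,ky,kz)
plan(*plan(R,p+kz*.07) and (R,p+kz*.07)); print("down");plan(R,p,(R,p+kz*.07))
E
```

```text
mouth [ 0.5633 -0.0684  0.1588] 1.6465326906133555 [array([-0.7,  1.3]), array([-1.6,  0.3]), array([-0.3,  0.6])]
elbow [0.535  0.0512 0.1361] 1.101979754748612 [array([0.6, 0.3]), array([-0.3, -1.1]), array([-0.1,  0.2])]
stip [0.582  0.0624 0.139 ] 1.9108770601847027 [array([-1.9, -1.1]), array([ 0. , -0.7]), array([-0.4, -0.5])]
0.1249275092713286 0.23210718936901667 0.18230204665679606 0.048422126758005925 0.23460029297031904
[0.5421 0.0213 0.1458] [-1.7531  0.      0.2321] [ 0.2262 -0.9571  0.1813] [0.9732 0.23   0.    ] [-0.0417  0.1764  0.9834]
2 rows; per row slide [0.021 0.007 0.028] rot [-0.0006 -0.0771 -0.0059] total slide [0.042  0.0139 0.0559] rot [-0.0012 -0.1542 -0.0118]
2 rows; per row slide [0.021 0.007 0.028] rot [-0.0006 -0.0771 -0.0059] total slide [0.042  0.0139 0.0559] rot [-0.0012 -0.1542 -0.0118]
down
2 rows; per row slide [-0.     0.035 -0.   ] rot [0. 0. 0.] total slide [-0.    0.07 -0.  ] rot [0. 0. 0.]
```

Emit:
apply_moves --slide '[[0.021,0.007,0.028],[0.042,0.014,0.056],[0.042,0.014,0.056]]' --delta_rot '[[0,-0.077,-0.006],[-0.001,-0.154,-0.012],[-0.001,-0.154,-0.012]]' --fingers '[1,1,1]'

```text
time_s: 1.65
tcp_pos: [0.5378, 0.029, 0.2122]
tool_rot: [-1.754, 0.004, 0.224]
ft_force: [-0.7, 0.3, -0.6]
grip_width: 0.0851
```

Emit:
apply_moves --slide '[[0,0.025,0],[0,0.048,0],[0,0.07,0],[0,0.07,0]]' --delta_rot '[[0,0,0],[0,0,0],[0,0,0],[0,0,0]]' --fingers '[1,0.6,0.45,0.35]' --newtons 20

```text
time_s: 1.98
tcp_pos: [0.5355, 0.0114, 0.1418]
tool_rot: [-1.755, 0.011, 0.216]
ft_force: [-1.3, 0.8, -0.7]
grip_width: 0.0512
```

```bash
python3 - <<'E'
from h import *
import cv2
R,p,s=cur(); print(p,s["tool_rot"],s["grip_width"],s["ft_force"])
w=vision.camera_params("wrist"); im=vision.capture("wrist"); cv2.imwrite("pics/w2.png",im)
np.savez("w2.npz",**{k:np.array(v) for k,v in w.items()})
E
```

```text
[0.5355 0.0114 0.1418] [-1.7554  0.0107  0.216 ] 0.05122433561530167 [-1.3117  0.7774 -0.7257]
```

View pics/w2.png

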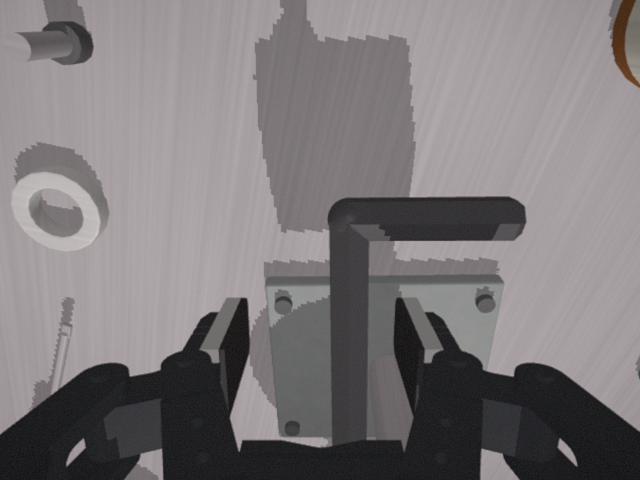

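The view shows the open fingers straddling the long arm, but the key (column 349) is off the jaws' mid-line (about 322). The measured pose is about 9 mm short as well, so I'll correct it and let it settle.

```bash
python3 - <<'E'
from h import *
R=Ro.from_euler("xyz",[-1.7531,0,.2321]); plan(R,np.array([.5421,.0213,.1458])); print(cur()[1],cur()[2]["joint_velocities"])
E
```

```text
1 rows; per row slide [ 0.0076 -0.0034  0.0078] rot [ 0.0027 -0.0142 -0.0112] total slide [ 0.0076 -0.0034  0.0078] rot [ 0.0027 -0.0142 -0.0112]
[0.5365 0.0116 0.144 ] [ 0.0066 -0.031   0.0667  0.0313 -0.0013  0.0003]
```

Emit:
apply_moves --slide '[[0.004,-0.002,0.004],[0.008,-0.003,0.008],[0.008,-0.003,0.008],[0.008,-0.003,0.008],[0.008,-0.003,0.008]]' --delta_rot '[[0,-0.007,-0.005],[0.003,-0.014,-0.011],[0.003,-0.014,-0.011],[0.003,-0.014,-0.011],[0.003,-0.014,-0.011]]' --fingers '[0.5,0.5,0.5,0.5,0.5]'

```text
time_s: 2.45
tcp_pos: [0.5459, 0.0225, 0.1488]
tool_rot: [-1.755, -0.008, 0.234]
ft_force: [-0.1, -0.2, -0.3]
grip_width: 0.0429
```

```bash
python3 - <<'E'
from h import *
import cv2
R=Ro.from_euler("xyz",[-1.7531,0,.2321]); print(cur()[1],cur()[2]["tool_rot"]);plan(R,np.array([.5421,.0213,.1458]))
w=vision.camera_params("wrist"); im=vision.capture("wrist"); cv2.imwrite("pics/w3.png",im)
p=np.array([.5421,.0213,.1458]);
# key axis points projected from 3-view fit
print(proj(w,np.array([[.535,.0512,.1361],[.582,.0624,.139],[.5633,-.0684,.1588]])))
g=im[:,:,1].astype(int)
for r in (270,290,380): print(r,g[r,250:460:4])
E
```

```text
[0.5459 0.0225 0.1488] [-1.7547 -0.0077  0.2339]
1 rows; per row slide [-0.004   0.003   0.0003] rot [0.0016 0.0003 0.0079] total slide [-0.004   0.003   0.0003] rot [0.0016 0.0003 0.0079]
[[310.4988 233.4738]
 [461.2835 237.0922]
 [312.3873 529.0797]]
270 [119 114 117 116 115 116 117 121 116 117 112  62  62  63  60  63  66  65
  67  66 120 120 118 119 119 117 120 118 122 115 117 119 123 117 119 119
 114 117 117 118 118 117 118 118 120 118 118 112 119 113 117 115 120]
290 [119 120 121 121 119 120 124 122 126 120 122  62  62  58  63  65  62  63
  69  64 106 103 102 105 106 102 100 103 103 104 103 129 129 128 128 128
 130 130 130 127 130 132 134 134 133 135 134 132 133 134 133 132 137]
380 [ 22  52 105 102 101 102 102 100 101 103 100  76  59  59  61  62  61  64
  63  62 102  98 100  97  93  97 104 102 104 107  99 102 101  98 100  23
  24  26  35  26  32  34  27  34  32  29  22  32  34  30  28  37  29]
```

Emit:
apply_moves --slide '[[-0.004,0.003,0],[-0.004,0.003,0],[-0.004,0.003,0]]' --delta_rot '[[0.001,0,0.008],[0.001,0,0.008],[0.001,0,0.008]]' --fingers '[0.4,0.3,0.25]'

```text
time_s: 2.75
tcp_pos: [0.541, 0.0206, 0.1444]
tool_rot: [-1.753, 0.003, 0.232]
ft_force: [-0.2, 0.1, -0.3]
grip_width: 0.0215
```

Emit:
apply_moves --slide '[[0,0,0],[0,0,0],[0,0,0],[0,0,0],[0,0,0]]' --delta_rot '[[0,0,0],[0,0,0],[0,0,0],[0,0,0],[0,0,0]]' --fingers '[0.15,0.05,0,0,0]' --newtons 30

```text
time_s: 3.17
tcp_pos: [0.5419, 0.0209, 0.1449]
tool_rot: [-1.753, 0.001, 0.232]
ft_force: [1.5, 1.0, -1.1]
grip_width: 0.0108
```

```bash
python3 - <<'E'
from h import *
R,p,s=cur(); print(p,s["tool_rot"],s["grip_width"],s["ft_force"],s["moment"])
E
```

```text
[0.5419 0.0209 0.1449] [-1.7532  0.0012  0.2322] 0.010814499812389473 [ 1.4737  0.9548 -1.1147] [ 0.2972 -0.1839  0.2213]
```

Emit:
apply_moves --slide '[[0,0,0],[0,0,0.004],[0,0,0.008],[0,0,0.012],[0,0,0.016]]' --delta_rot '[[0,0,0],[0,0,0],[0,0,0],[0,0,0],[0,0,0]]' --fingers '[0,0,0,0,0]' --newtons 60

```text
time_s: 3.58
tcp_pos: [0.5376, 0.0365, 0.1417]
tool_rot: [-1.753, 0.002, 0.232]
ft_force: [0.4, -1.1, -0.1]
grip_width: 0.01
```

Emit:
apply_moves --slide '[[0,0,0.012],[0,0,0.03],[0,0,0.05],[0,0,0.07],[0,0,0.07]]' --delta_rot '[[0,0,0],[0,0,0],[0,0,0],[0,0,0],[0,0,0]]' --fingers '[0,0,0,0,0]'

```text
time_s: 4.0
tcp_pos: [0.5191, 0.1068, 0.1274]
tool_rot: [-1.75, 0.006, 0.236]
ft_force: [-0.7, 0.2, -1.8]
grip_width: 0.0101
```

```bash
python3 - <<'E'
from h import *
import cv2
R,p,s=cur(); print(p,s["tool_rot"],s["grip_width"],s["ft_force"],s["moment"])
a=vision.capture("wrist"); cv2.imwrite("pics/w4.png",np.hstack([a[:,150:550],cv2.resize(vision.capture("scene")[150:350,220:420],(400,400))[:480] if 0 else np.vstack([cv2.resize(vision.capture("scene")[150:350,220:420],(400,400)),np.zeros((80,400,3),np.uint8)])]))
E
```

```text
[0.5191 0.1068 0.1274] [-1.7498  0.0061  0.236 ] 0.010125786194292772 [-0.6887  0.1683 -1.769 ] [0.2474 0.0554 0.0228]
```

View pics/w4.png

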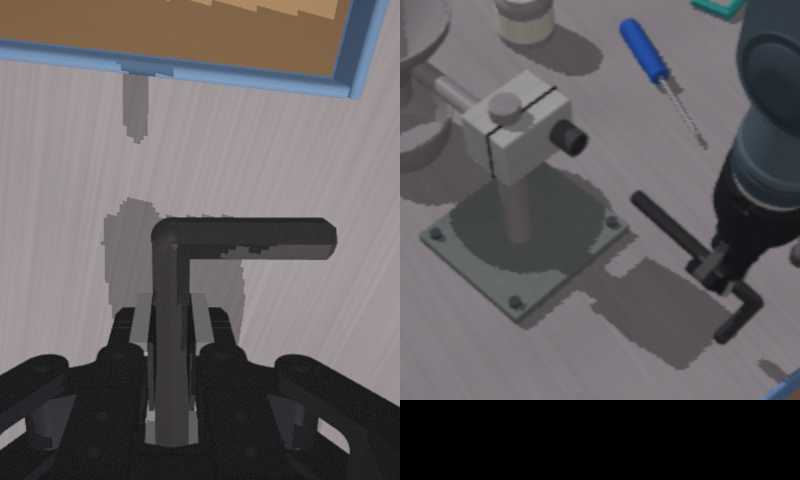

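The key is out and lies straight in the jaws; the screw stands empty. Next I'll work out the flip (a −90° turn about the vertical) and the pose in front of the socket.

```bash
cat >> h.py <<'E'
TH=.232; XS=np.array([np.cos(TH),np.sin(TH),0]); YS=np.array([-np.sin(TH),np.cos(TH),0]); Z=np.array([0,0,1.])
M=np.array([.5627,-.0672,.160]); OFF=np.array([0,.003,.032])
def turned(alpha,out,off=OFF,M=M): # tool pose with short arm on socket axis, elbow 'out' from mouth
    R,kx,ky,kz=keyR(-XS*np.cos(alpha)+Z*np.sin(alpha),-YS)
    return R,M+YS*out-R.apply(off)
E
python3 - <<'E'
from h import *
R,p=turned(-.03,.066); print(p,R.as_euler("xyz"))
q=np.array([.51,.107,.18]); plan(R,q); print("then"); plan(R,p,(R,q))
E
```

```text
[ 0.5163 -0.0103  0.162 ] [-1.5408 -0.     -1.3388]
5 rows; per row slide [-0.0007 -0.0037 -0.0003] rot [0.0121 0.1122 0.0083] total slide [-0.0036 -0.0185 -0.0015] rot [0.0606 0.5611 0.0415]
5 rows; per row slide [-0.0006 -0.0037 -0.0005] rot [0.0121 0.1122 0.0083] total slide [-0.0032 -0.0184 -0.0023] rot [0.0606 0.5611 0.0415]
4 rows; per row slide [-0.0005 -0.0037 -0.0006] rot [0.0121 0.1122 0.0083] total slide [-0.002  -0.0148 -0.0023] rot [0.0485 0.4489 0.0332]
then
3 rows; per row slide [ 0.0385  0.0058 -0.0071] rot [0. 0. 0.] total slide [ 0.1156  0.0173 -0.0214] rot [0. 0. 0.]
```

Emit:
apply_moves --slide '[[-0.001,-0.004,0],[-0.001,-0.007,0],[-0.002,-0.011,-0.001],[-0.003,-0.015,-0.001],[-0.004,-0.018,-0.001]]' --delta_rot '[[0.012,0.112,0.008],[0.024,0.224,0.017],[0.036,0.337,0.025],[0.048,0.449,0.033],[0.061,0.561,0.041]]' --fingers '[0,0,0,0,0]'

```text
time_s: 4.52
tcp_pos: [0.5176, 0.1041, 0.1473]
tool_rot: [-1.679, -0.04, -0.335]
ft_force: [0.7, 0.1, -1.5]
grip_width: 0.0104
```

Emit:
apply_moves --slide '[[-0.001,-0.004,0],[-0.001,-0.007,0],[-0.002,-0.011,-0.001],[-0.003,-0.015,-0.001],[-0.004,-0.018,-0.001]]' --delta_rot '[[0.012,0.112,0.008],[0.024,0.224,0.017],[0.036,0.337,0.025],[0.048,0.449,0.033],[0.061,0.561,0.041]]' --fingers '[0,0,0,0,0]'

```text
time_s: 4.93
tcp_pos: [0.5135, 0.1063, 0.1651]
tool_rot: [-1.594, -0.036, -0.898]
ft_force: [-0.3, 1.1, -1.1]
grip_width: 0.0102
```

Emit:
apply_moves --slide '[[0,-0.004,0],[-0.001,-0.007,-0.001],[-0.002,-0.011,-0.001],[-0.002,-0.015,-0.002],[-0.002,-0.015,-0.002]]' --delta_rot '[[0.012,0.112,0.008],[0.024,0.224,0.017],[0.036,0.337,0.025],[0.048,0.449,0.033],[0.048,0.449,0.033]]' --fingers '[0,0,0,0,0]'

```text
time_s: 5.35
tcp_pos: [0.5106, 0.107, 0.1806]
tool_rot: [-1.537, -0.001, -1.344]
ft_force: [-0.8, -0.5, -1.7]
grip_width: 0.0103
```

```bash
python3 - <<'E'
from h import *
R,p=turned(-.03,.066); s=cur()[2]; print(s["tcp_pos"],s["tool_rot"],s["joint_positions"]); plan(R,p)
E
```

```text
[0.5106 0.107  0.1806] [-1.5365 -0.0009 -1.3439] [ 0.0826  0.27   -0.2418  1.025   0.004   2.9974]
3 rows; per row slide [ 0.0385  0.006  -0.0072] rot [-0.0014 -0.0017  0.0004] total slide [ 0.1156  0.0179 -0.0215] rot [-0.0042 -0.0051  0.0011]
```

Emit:
apply_moves --slide '[[0.035,0.005,-0.007],[0.07,0.011,-0.014],[0.1,0.016,-0.019],[0.116,0.018,-0.021],[0.116,0.018,-0.021]]' --delta_rot '[[-0.001,-0.001,0],[-0.003,-0.003,0],[-0.004,-0.005,0.001],[-0.004,-0.005,0.001],[-0.004,-0.005,0.001]]' --fingers '[0,0,0,0,0]'

```text
time_s: 5.77
tcp_pos: [0.5171, -0.0132, 0.1604]
tool_rot: [-1.543, -0.001, -1.338]
ft_force: [-0.1, 0.1, -1.6]
grip_width: 0.0101
```

Emit:
apply_moves --slide '[[0,0,0],[0,0,0],[0,0,0]]' --delta_rot '[[0,0,0],[0,0,0],[0,0,0]]' --fingers '[0,0,0]'

```text
time_s: 6.02
tcp_pos: [0.5172, -0.0089, 0.1613]
tool_rot: [-1.542, 0.001, -1.334]
ft_force: [0.3, 0.1, -2.4]
grip_width: 0.0103
```

```bash
python3 - <<'E'
from h import *
import cv2
s=cur()[2]; print(s["tcp_pos"],s["tool_rot"],s["ft_force"])
R,p=turned(-.03,.066); plan(R,p)
w=vision.camera_params("wrist"); a=vision.capture("wrist"); b=vision.capture("scene")
np.savez("w5.npz",**{k:np.array(v) for k,v in w.items()}); cv2.imwrite("pics/w5full.png",a); cv2.imwrite("pics/s5full.png",b)
R,p,_=cur()
for n,X in [("M",M),("blkface",M-YS*.026),("elbow",p+R.apply(OFF)),("stip",p+R.apply(OFF+[.051,0,0]))]: print(n,X,proj(w,X),proj(vision.camera_params("scene"),X))
E
```

```text
[ 0.5172 -0.0089  0.1613] [-1.5416  0.0005 -1.3335] [ 0.3311  0.1214 -2.3608]
1 rows; per row slide [ 0.0012 -0.0008 -0.0011] rot [ 0.0008  0.0053 -0.0007] total slide [ 0.0012 -0.0008 -0.0011] rot [ 0.0008  0.0053 -0.0007]
M [ 0.5627 -0.0672  0.16  ] [529.9887 244.266 ] [308.8923 222.3285]
blkface [ 0.5687 -0.0925  0.16  ] [611.9094 244.7271] [298.9804 215.0926]
elbow [ 0.5484 -0.0013  0.1593] [317.3366 238.7029] [335.3365 242.6326]
stip [ 0.5604 -0.0508  0.1593] [477.8663 238.7726] [314.707  227.7103]
```

```bash
python3 - <<'E'
import cv2,numpy as np
a=cv2.imread("pics/w5full.png");b=cv2.imread("pics/s5full.png")
A=cv2.resize(a[170:310,280:640],None,fx=2.2,fy=2.2,interpolation=2); B=cv2.resize(b[195:255,270:370],None,fx=4.6,fy=4.6,interpolation=2)
C=np.zeros((A.shape[0]+B.shape[0],792,3),np.uint8);C[:A.shape[0],:A.shape[1]]=A;C[A.shape[0]:,:B.shape[1]]=B
cv2.imwrite("pics/c5.png",C);print(A.shape,B.shape)
E
```

```text
(308, 792, 3) (276, 460, 3)
```

View pics/c5.png

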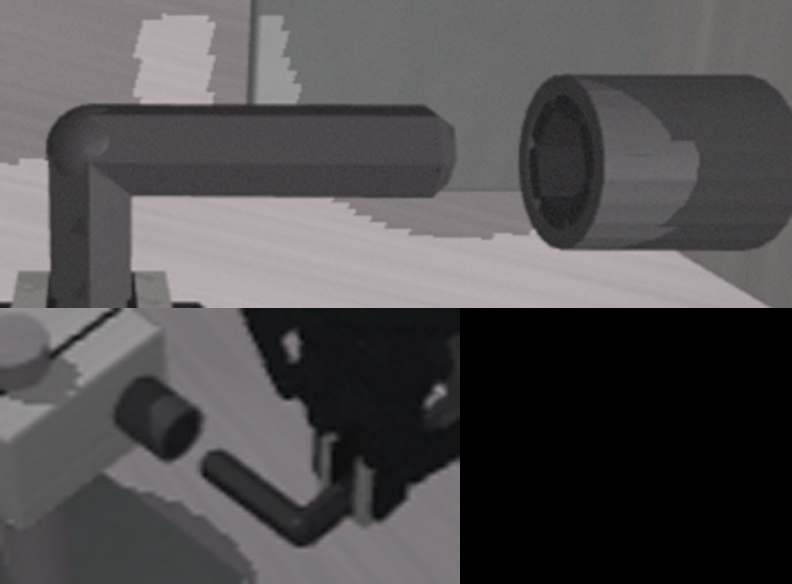

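The wrist crop puts the short tip at about (484,239) and the mouth centre at about (535,244). That leaves ~1.5 mm of sideways offset, which the planned correction covers. Heights agree in the scene crop, so I'll correct and go in.

Emit:
apply_moves --slide '[[0.003,-0.001,-0.001],[0.007,-0.001,-0.001],[0.011,-0.001,-0.001],[0.011,-0.001,-0.001],[0.011,-0.001,-0.001]]' --delta_rot '[[0.001,0.005,-0.001],[0.001,0.005,-0.001],[0.001,0.005,-0.001],[0.001,0.005,-0.001],[0.001,0.005,-0.001]]' --fingers '[0,0,0,0,0]'

```text
time_s: 6.53
tcp_pos: [0.5189, -0.021, 0.1622]
tool_rot: [-1.54, -0.001, -1.341]
ft_force: [-0.0, 0.1, -2.1]
grip_width: 0.0097
```

```bash
cat >> h.py <<'E'
def rep(off=OFF,M=M):
    R,p,s=cur(); e=p+R.apply(off)-M; k=-R.as_matrix()[:,2]; t=e+R.apply([.051,0,0])
    f=s["ft_force"]; m=s["moment"]
    print("t",s["time_s"],"out %.4f elbow lat %.4f z %.4f | tip lat %.4f z %.4f | alpha %.3f | yaw err %.4f"%(e@YS,e@XS,e[2],t@XS,t[2],np.arcsin(k[2]),s["tool_rot"][2]-(TH-np.pi/2)),"F xs,ys,z",np.array([f@XS,f@YS,f[2]]).round(2),"m",np.array([m@XS,m@YS,m[2]]).round(3),"w",round(s["grip_width"],4))
E
python3 - <<'E'
from h import *
rep(); R,p=turned(-.03,.052);plan(R,p)
E
```

```text
t 6.5333 out 0.0549 elbow lat 0.0001 z 0.0002 | tip lat -0.0000 z 0.0002 | alpha -0.030 | yaw err -0.0023 F xs,ys,z [ 0.02  0.08 -2.09] m [ 0.001  0.033 -0.028] w 0.0097
1 rows; per row slide [ 0.003   0.0002 -0.0001] rot [-0.0004 -0.0023  0.0007] total slide [ 0.003   0.0002 -0.0001] rot [-0.0004 -0.0023  0.0007]
```

Aligned to within a fraction of a millimetre. Moving in gently.

Emit:
apply_moves --slide '[[0.002,0,0],[0.004,0,0],[0.006,0,0],[0.008,0,0],[0.01,0,0]]' --delta_rot '[[0,-0.002,0],[0,-0.002,0],[0,-0.002,0],[0,-0.002,0],[0,-0.002,0]]' --fingers '[0,0,0,0,0]'

```text
time_s: 6.95
tcp_pos: [0.5212, -0.0307, 0.1622]
tool_rot: [-1.541, -0.001, -1.339]
ft_force: [-0.7, -0.8, -1.5]
grip_width: 0.0101
```

```bash
python3 - <<'E'
from h import *
rep()
E
```

```text
t 6.95 out 0.0451 elbow lat 0.0000 z 0.0002 | tip lat 0.0000 z 0.0002 | alpha -0.030 | yaw err 0.0001 F xs,ys,z [-0.91 -0.66 -1.48] m [ 0.007  0.01  -0.017] w 0.0101
```

Emit:
apply_moves --slide '[[0.002,0,0],[0.004,0,0],[0.006,0,0],[0.008,0,0],[0.01,0,0]]' --delta_rot '[[0,0,0],[0,0,0],[0,0,0],[0,0,0],[0,0,0]]' --fingers '[0,0,0,0,0]'

```text
time_s: 7.37
tcp_pos: [0.5235, -0.0404, 0.1622]
tool_rot: [-1.541, -0.001, -1.339]
ft_force: [0.9, -0.9, -2.0]
grip_width: 0.0103
```

```bash
python3 - <<'E'
from h import *
rep()
E
```

```text
t 7.3667 out 0.0351 elbow lat 0.0000 z 0.0002 | tip lat 0.0001 z 0.0002 | alpha -0.030 | yaw err 0.0001 F xs,ys,z [ 0.73 -1.05 -1.98] m [ 0.024 -0.012  0.006] w 0.0103
```

Going in freely. On to the bottom in small steps, watching the force.

Emit:
apply_moves --slide '[[0.002,0,0],[0.004,0,0],[0.006,0,0],[0.007,0,0],[0.007,0,0]]' --delta_rot '[[0,0,0],[0,0,0],[0,0,0],[0,0,0],[0,0,0]]' --fingers '[0,0,0,0,0]'

```text
time_s: 7.78
tcp_pos: [0.5251, -0.0472, 0.1622]
tool_rot: [-1.541, -0.001, -1.339]
ft_force: [-0.1, 0.6, -1.6]
grip_width: 0.0099
```

```bash
python3 - <<'E'
from h import *
rep()
E
```

```text
t 7.7833 out 0.0281 elbow lat 0.0001 z 0.0002 | tip lat 0.0001 z 0.0002 | alpha -0.030 | yaw err -0.0001 F xs,ys,z [-0.    0.61 -1.58] m [-0.062  0.031 -0.008] w 0.0099
```

Emit:
apply_moves --slide '[[0.0005,0,0],[0.001,0,0],[0.0015,0,0],[0.0015,0,0]]' --delta_rot '[[0,0,0],[0,0,0],[0,0,0],[0,0,0]]' --fingers '[0,0,0,0]'

```text
time_s: 8.12
tcp_pos: [0.5251, -0.0481, 0.1621]
tool_rot: [-1.541, 0.0, -1.338]
ft_force: [-1.6, 0.9, -2.1]
grip_width: 0.0103
```

Emit:
apply_moves --slide '[[0.0005,0,0],[0.001,0,0],[0.001,0,0]]' --delta_rot '[[0,0,0],[0,0,0],[0,0,0]]' --fingers '[0,0,0]'

```text
time_s: 8.37
tcp_pos: [0.525, -0.0484, 0.162]
tool_rot: [-1.541, 0.002, -1.338]
ft_force: [-2.3, 4.7, -0.9]
grip_width: 0.0101
```

```bash
python3 - <<'E'
from h import *
rep()
E
```

```text
t 8.3667 out 0.0270 elbow lat -0.0003 z -0.0000 | tip lat -0.0002 z -0.0001 | alpha -0.030 | yaw err 0.0010 F xs,ys,z [-1.19  5.13 -0.88] m [1.004 0.113 0.232] w 0.0101
```

Home: contact at the bottom with the elbow 27.0 mm out of the mouth, exactly as the sizes say. Now I'll ease off, open slightly and shift the grip out along the long arm.

Emit:
apply_moves --slide '[[-0.001,0,0],[-0.001,0,0],[-0.001,0,0],[-0.001,0,0]]' --delta_rot '[[0,0,0],[0,0,0],[0,0,0],[0,0,0]]' --fingers '[0,0.2,0.35,0.35]'

```text
time_s: 8.7
tcp_pos: [0.5261, -0.0492, 0.1628]
tool_rot: [-1.539, -0.003, -1.339]
ft_force: [-0.1, -0.3, -0.3]
grip_width: 0.0299
```

```bash
python3 - <<'E'
from h import *
import cv2
rep(); R,p=turned(-.03,.027,np.array([0,.003,.082])); plan(R,p)
b=vision.capture("scene"); cv2.imwrite("pics/s6.png",cv2.resize(b[180:280,250:390],None,fx=5,fy=5,interpolation=2))
E
```

```text
t 8.7 out 0.0259 elbow lat 0.0006 z 0.0008 | tip lat 0.0006 z 0.0009 | alpha -0.031 | yaw err -0.0004 F xs,ys,z [-0.18 -0.26 -0.35] m [0.027 0.044 0.002] w 0.0299
2 rows; per row slide [-0.0005  0.0003 -0.0253] rot [-0.0007 -0.0002  0.0013] total slide [-0.0011  0.0006 -0.0507] rot [-0.0015 -0.0003  0.0026]
```

View pics/s6.png

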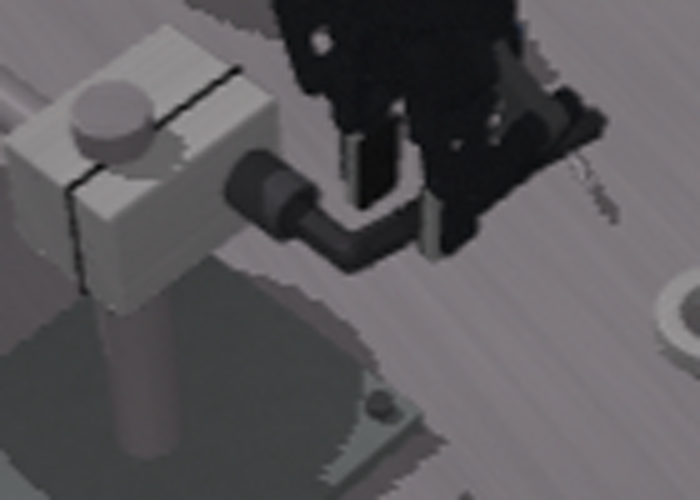

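The key sits in the screw with the open jaws straddling the long arm. Now I'll shift out along the arm and regrip.

Emit:
apply_moves --slide '[[-0.001,0.002,-0.017],[-0.001,0.003,-0.034],[-0.001,0.003,-0.051],[-0.001,0.003,-0.051],[-0.001,0.003,-0.051]]' --delta_rot '[[0,0,0],[0,0,0.002],[0,0,0.002],[0,0,0.002],[0,0,0.002]]' --fingers '[0.35,0.35,0.35,0.35,0.25]'

```text
time_s: 9.17
tcp_pos: [0.4756, -0.0596, 0.158]
tool_rot: [-1.54, 0.001, -1.34]
ft_force: [0.7, 0.5, 0.8]
grip_width: 0.0214
```

Emit:
apply_moves --slide '[[0,0,0],[0,0,0],[0,0,0],[0,0,0],[0,0,0]]' --delta_rot '[[0,0,0],[0,0,0],[0,0,0],[0,0,0],[0,0,0]]' --fingers '[0.12,0,0,0,0]' --newtons 40

```text
time_s: 9.58
tcp_pos: [0.4768, -0.0594, 0.1581]
tool_rot: [-1.539, 0.0, -1.338]
ft_force: [1.5, 0.4, 1.8]
grip_width: -0.0002
```

```bash
python3 - <<'E'
from h import *
import cv2
rep(np.array([0,0,.082]))
b=vision.capture("scene"); cv2.imwrite("pics/s7.png",cv2.resize(b[180:280,250:390],None,fx=5,fy=5,interpolation=2))
E
```

```text
t 9.5833 out 0.0274 elbow lat 0.0001 z 0.0007 | tip lat 0.0001 z 0.0007 | alpha -0.032 | yaw err 0.0004 F xs,ys,z [1.56 0.09 1.76] m [-0.134 -0.193 -0.014] w -0.0002
```

View pics/s7.png

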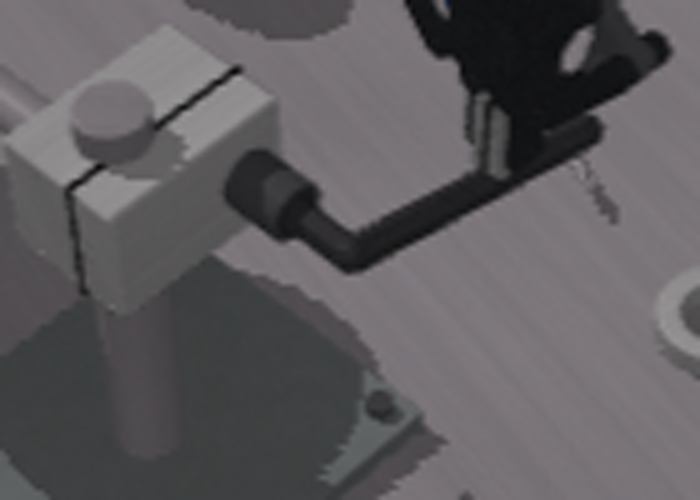

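The scene crop shows the arm has drooped within its play, about 0.28 below level, and the shut fingers rest on top of it (about (490,180) in the crop). I'll lift a little, open, tilt to match, come down and grip again.

```bash
python3 - <<'E'
from h import *
R,p,s=cur(); up=p+Z*.008; print("up in tool",R.inv().apply(Z*.008).round(4))
Rt,pt=turned(-.28,.027,np.array([0,.003,.082])); print(pt)
pre=pt-Rt.apply([0,.018,0])
plan(Rt,pre,(R,up)); plan(Rt,pt,(Rt,pre))
E
```

```text
up in tool [-0.     -0.008   0.0003]
[ 0.479  -0.0592  0.1402]
3 rows; per row slide [ 0.0001  0.0028 -0.001 ] rot [ 0.0828  0.0001 -0.0002] total slide [ 0.0004  0.0085 -0.0029] rot [ 0.2483  0.0004 -0.0005]
1 rows; per row slide [-0.     0.018 -0.   ] rot [0. 0. 0.] total slide [-0.     0.018 -0.   ] rot [0. 0. 0.]
```

Emit:
apply_moves --slide '[[0,-0.004,0],[0,-0.008,0],[0,-0.008,0],[0,-0.008,0]]' --delta_rot '[[0,0,0],[0,0,0],[0,0,0],[0,0,0]]' --fingers '[0,0.1,0.4,0.4]'

```text
time_s: 9.97
tcp_pos: [0.4753, -0.0592, 0.1659]
tool_rot: [-1.541, 0.001, -1.339]
ft_force: [0.2, -1.8, 0.1]
grip_width: 0.0318
```

Emit:
apply_moves --slide '[[0,0.003,-0.001],[0,0.006,-0.002],[0,0.009,-0.003],[0,0.009,-0.003]]' --delta_rot '[[0.08,0,0],[0.16,0,0],[0.248,0,0],[0.248,0,0]]' --fingers '[0.4,0.4,0.4,0.4]'

```text
time_s: 10.3
tcp_pos: [0.4659, -0.0582, 0.1524]
tool_rot: [-1.299, 0.006, -1.34]
ft_force: [-1.2, 0.7, -0.7]
grip_width: 0.0341
```

```bash
python3 - <<'E'
from h import *
rep(np.array([0,.003,.082])); Rt,pt=turned(-.28,.027,np.array([0,.003,.082])); plan(Rt,pt)
E
```

```text
t 10.3 out 0.0308 elbow lat -0.0123 z 0.0116 | tip lat -0.0124 z 0.0113 | alpha -0.272 | yaw err -0.0014 F xs,ys,z [-1.04  0.94 -0.72] m [0.089 0.354 0.023] w 0.0341
1 rows; per row slide [0.004  0.0151 0.0088] rot [ 0.0078 -0.003  -0.0053] total slide [0.004  0.0151 0.0088] rot [ 0.0078 -0.003  -0.0053]
```

Emit:
apply_moves --slide '[[0.004,0.005,0.007],[0.004,0.01,0.007],[0.004,0.015,0.007],[0.004,0.015,0.007],[0.004,0.015,0.007]]' --delta_rot '[[0,0,0],[0,0,0],[0,0,0],[0,0,0],[0,0,0]]' --fingers '[0.4,0.4,0.4,0.4,0.4]'

```text
time_s: 10.72
tcp_pos: [0.4851, -0.0612, 0.144]
tool_rot: [-1.293, 0.001, -1.338]
ft_force: [0.6, -0.3, -0.3]
grip_width: 0.0342
```

```bash
python3 - <<'E'
from h import *
rep(np.array([0,.003,.082])); Rt,pt=turned(-.28,.027,np.array([0,.003,.082])); plan(Rt,pt)
E
```

```text
t 10.7167 out 0.0237 elbow lat 0.0056 z 0.0036 | tip lat 0.0056 z 0.0035 | alpha -0.277 | yaw err 0.0010 F xs,ys,z [ 0.5  -0.43 -0.34] m [0.002 0.234 0.054] w 0.0342
1 rows; per row slide [-0.0034  0.0021 -0.0063] rot [ 0.0025  0.0005 -0.0017] total slide [-0.0034  0.0021 -0.0063] rot [ 0.0025  0.0005 -0.0017]
```

Emit:
apply_moves --slide '[[-0.0035,0.003,-0.006],[-0.0035,0.003,-0.006],[-0.0035,0.003,-0.006],[-0.0035,0.003,-0.006]]' --delta_rot '[[0,0,0],[0,0,0],[0,0,0],[0,0,0]]' --fingers '[0.4,0.4,0.35,0.25]'

```text
time_s: 11.05
tcp_pos: [0.4784, -0.0589, 0.1396]
tool_rot: [-1.293, 0.001, -1.338]
ft_force: [-0.2, -0.2, -0.0]
grip_width: 0.0217
```

Emit:
apply_moves --slide '[[0,0,0],[0,0,0],[0,0,0],[0,0,0],[0,0,0]]' --delta_rot '[[0,0,0],[0,0,0],[0,0,0],[0,0,0],[0,0,0]]' --fingers '[0.12,0,0,0,0]' --newtons 40

```text
time_s: 11.47
tcp_pos: [0.4787, -0.0589, 0.1397]
tool_rot: [-1.292, 0.001, -1.338]
ft_force: [-0.5, 1.6, 0.9]
grip_width: 0.0109
```

```bash
python3 - <<'E'
from h import *
rep(np.array([0,.003,.082]))
E
```

```text
t 11.4667 out 0.0274 elbow lat -0.0002 z -0.0006 | tip lat -0.0001 z -0.0007 | alpha -0.279 | yaw err 0.0005 F xs,ys,z [-0.13  1.65  0.87] m [0.138 0.06  0.148] w 0.0109
```

Gripped 82 mm from the elbow. Now turning down along the arc about the screw axis.

Emit:
apply_moves --slide '[[0,0.0033,0],[0,0.0066,0],[0,0.0098,0.0002],[0,0.0131,0.0006],[0,0.0163,0.001]]' --delta_rot '[[0.04,0,0],[0.08,0,0],[0.12,0,0],[0.16,0,0],[0.2,0,0]]' --fingers '[0,0,0,0,0]' --newtons 50

```text
time_s: 11.88
tcp_pos: [0.4841, -0.0579, 0.1247]
tool_rot: [-1.09, 0.0, -1.338]
ft_force: [-2.3, 0.4, 3.9]
grip_width: 0.0106
```

```bash
python3 - <<'E'
from h import *
rep(np.array([0,.003,.082]))
E
```

```text
t 11.8833 out 0.0272 elbow lat -0.0003 z -0.0001 | tip lat -0.0003 z -0.0001 | alpha -0.481 | yaw err 0.0003 F xs,ys,z [-2.16  0.91  3.89] m [0.032 0.553 0.231] w 0.0106
```

Emit:
apply_moves --slide '[[0,0.0025,0],[0,0.0049,0],[0,0.0074,0],[0,0.0098,0.0002],[0,0.0123,0.0005]]' --delta_rot '[[0.03,0,0],[0.06,0,0],[0.09,0,0],[0.12,0,0],[0.15,0,0]]' --fingers '[0,0,0,0,0]'

```text
time_s: 12.3
tcp_pos: [0.4899, -0.0565, 0.1139]
tool_rot: [-0.941, 0.001, -1.339]
ft_force: [-3.0, 0.3, 3.6]
grip_width: 0.0106
```

```bash
python3 - <<'E'
from h import *
rep(np.array([0,.003,.082])); print(cur()[2]["joint_positions"])
E
```

```text
t 12.3 out 0.0272 elbow lat -0.0004 z -0.0002 | tip lat -0.0003 z -0.0003 | alpha -0.630 | yaw err 0.0002 F xs,ys,z [-2.83  0.98  3.65] m [0.076 0.634 0.261] w 0.0106
[-0.4846 -0.0156 -1.0133  0.0706  0.3978  2.5284]
```

Joint 3 is at −1.01, right by its −1.02 limit, so the hand can't lean back any further. I'll open, bring the hand back upright (tilt about −0.3), grip again lightly, and go on along the arc with the key pivoting in the pads.

```bash
cat >> h.py <<'E'
def hand(beta,alpha,rad,up=.003,out=.0272):
    "hand tilt beta, key arm angle alpha, gripping at rad from elbow, TCP 'up' behind the arm along the tool"
    R,kx,ky,kz=keyR(-XS*np.cos(beta)+Z*np.sin(beta),-YS)
    return R, M+YS*out+rad*(-XS*np.cos(alpha)+Z*np.sin(alpha))-R.apply([0,up,0])
E
python3 - <<'E'
from h import *
R,p=hand(-.3,-.63,.08); print(p); plan(R,p)
E
```

```text
[ 0.4927 -0.0558  0.1157]
3 rows; per row slide [-0.      0.0001  0.0011] rot [-0.11   -0.     -0.0002] total slide [-0.      0.0002  0.0034] rot [-0.3301 -0.0001 -0.0005]
```

Emit:
apply_moves --slide '[[0,0,0],[0,0,0],[0,0,0],[0,0,0]]' --delta_rot '[[0,0,0],[0,0,0],[0,0,0],[0,0,0]]' --fingers '[0.15,0.4,0.4,0.4]'

```text
time_s: 12.63
tcp_pos: [0.4901, -0.0565, 0.1137]
tool_rot: [-0.943, 0.001, -1.339]
ft_force: [-0.6, 0.8, -0.3]
grip_width: 0.0341
```

```bash
python3 - <<'E'
from h import *
R,p=hand(-.3,-.63,.08); print(p,cur()[1],cur()[2]["tool_rot"],cur()[2]["ft_force"],cur()[2]["moment"]@YS,cur()[2]["grip_width"]); plan(R,p)
E
```

```text
[ 0.4927 -0.0558  0.1157] [ 0.4901 -0.0565  0.1137] [-0.943   0.0011 -1.3385] [-0.5906  0.7858 -0.339 ] 0.45893169698351843 0.03411151457849104
3 rows; per row slide [-0.     -0.      0.0011] rot [-0.1093 -0.0001 -0.0004] total slide [-0.0001 -0.0001  0.0033] rot [-0.3278 -0.0003 -0.0011]
```

Emit:
apply_moves --slide '[[0,0,0.001],[0,0,0.002],[0,0,0.003],[0,0,0.003],[0,0,0.003]]' --delta_rot '[[-0.11,0,0],[-0.22,0,0],[-0.33,0,0],[-0.33,0,0],[-0.33,0,0]]' --fingers '[0.4,0.4,0.4,0.4,0.4]'

```text
time_s: 13.05
tcp_pos: [0.495, -0.0559, 0.1163]
tool_rot: [-1.268, -0.0, -1.337]
ft_force: [0.8, -1.4, -0.1]
grip_width: 0.034
```

```bash
python3 - <<'E'
from h import *
R,p=hand(-.3,-.63,.08); s=cur()[2]; print(p,cur()[1],s["tool_rot"],s["ft_force"],s["moment"]@YS,s["joint_positions"]); plan(R,p)
E
```

```text
[ 0.4927 -0.0558  0.1157] [ 0.495  -0.0559  0.1163] [-1.2684 -0.0004 -1.3367] [ 0.7593 -1.4346 -0.0672] 0.22621112917643432 [-0.337   0.1095 -0.681   0.5234  0.1614  2.5913]
1 rows; per row slide [-0.0006 -0.0001 -0.0023] rot [-0.0024  0.0021 -0.0002] total slide [-0.0006 -0.0001 -0.0023] rot [-0.0024  0.0021 -0.0002]
```

Emit:
apply_moves --slide '[[-0.0005,0.001,-0.002],[-0.0005,0.001,-0.002],[-0.0005,0.001,-0.002],[-0.0005,0.001,-0.002],[-0.0005,0.001,-0.002]]' --delta_rot '[[0,0,0],[0,0,0],[0,0,0],[0,0,0],[0,0,0]]' --fingers '[0.25,0.12,0,0,0]' --newtons 25

```text
time_s: 13.47
tcp_pos: [0.4883, -0.0555, 0.1125]
tool_rot: [-1.275, 0.002, -1.34]
ft_force: [-2.5, -1.0, -2.0]
grip_width: 0.0114
```

```bash
cat >> h.py <<'E'
def torque(base=.22):
    _,p,s=cur(); r=p-M; a,c=r@XS,r[2]; f=s["ft_force"]; 
    print("t",round(s["time_s"],2),"arm angle %.3f"%np.arctan2(c-.003,-a),"rad %.4f"%np.hypot(a,c-.003),"out %.4f"%(r@YS),"Fxs,ys,z",(f@XS).round(2),(f@YS).round(2),f[2].round(2),"rxF %.3f m %.3f sum %.3f"%(-a*f[2]+c*(f@XS),s["moment"]@YS-base,-a*f[2]+c*(f@XS)+s["moment"]@YS-base),"w",round(s["grip_width"],4),"j",s["joint_positions"],"rot",s["tool_rot"])
E
python3 - <<'E'
from h import *
torque()
for k in range(1,6): # arc slides from arm angle a0, constant hand tilt
    R,p0=hand(-.3,-.63,.08); R,p1=hand(-.3,-.63-.04*k,.08); print(R.inv().apply(p1-p0).round(4))
for a0 in (-.83,-1.03):
  print([list((lambda q:R.inv().apply(q).round(4))(hand(-.3,a0-.02*k,.08)[1]-hand(-.3,a0,.08)[1])) for k in range(1,6)])
E
```

```text
t 13.47 arm angle -0.627 rad 0.0861 out 0.0285 Fxs,ys,z -2.64 -0.43 -1.98 rxF -0.013 m 0.596 sum 0.583 w 0.0114 j [-0.3403  0.1064 -0.6938  0.521   0.1602  2.5907] rot [-1.2752  0.0024 -1.3397]
[0.     0.003  0.0011]
[-0.      0.006   0.0023]
[-0.      0.0089  0.0036]
[-0.      0.0117  0.0051]
[-0.      0.0145  0.0067]
[[np.float64(0.0), np.float64(0.0014), np.float64(0.0008)], [np.float64(0.0), np.float64(0.0027), np.float64(0.0017)], [np.float64(0.0), np.float64(0.0041), np.float64(0.0025)], [np.float64(0.0), np.float64(0.0054), np.float64(0.0035)], [np.float64(0.0), np.float64(0.0067), np.float64(0.0044)]]
[[np.float64(0.0), np.float64(0.0012), np.float64(0.0011)], [np.float64(-0.0), np.float64(0.0023), np.float64(0.0022)], [np.float64(0.0), np.float64(0.0035), np.float64(0.0033)], [np.float64(0.0), np.float64(0.0046), np.float64(0.0045)], [np.float64(-0.0), np.float64(0.0057), np.float64(0.0056)]]
```

Emit:
apply_moves --slide '[[0,0.0015,0.0006],[0,0.003,0.0011],[0,0.0045,0.0017],[0,0.006,0.0023],[0,0.006,0.0023]]' --delta_rot '[[0,0,0],[0,0,0],[0,0,0],[0,0,0],[0,0,0]]' --fingers '[0,0,0,0,0]' --newtons 25

```text
time_s: 13.88
tcp_pos: [0.4919, -0.0546, 0.1073]
tool_rot: [-1.277, 0.002, -1.34]
ft_force: [-8.1, -1.8, 3.4]
grip_width: 0.0112
```

```bash
python3 - <<'E'
from h import *
torque()
import cv2
b=vision.capture("scene"); cv2.imwrite("pics/s8.png",cv2.resize(b[180:300,250:410],None,fx=5,fy=5,interpolation=2))
E
```

```text
t 13.88 arm angle -0.701 rad 0.0864 out 0.0285 Fxs,ys,z -8.27 0.14 3.44 rxF 0.664 m 1.149 sum 1.812 w 0.0112 j [-0.3345  0.1205 -0.693   0.5084  0.1576  2.596 ] rot [-1.2771  0.0022 -1.3396]
```

```bash
cat >> h.py <<'E'
def torque(base=.22,L=.155):
    R,p,s=cur(); r=p-M; a,c=r@XS,r[2]; f=s["ft_force"]; fx=f@XS; y=R.as_matrix()[:,1]
    mt=s["moment"]@YS-base-L*(-(y@XS)*f[2]+y[2]*fx); al=np.arctan2(c-.003,-a)
    print("t",round(s["time_s"],2),"arm angle %.3f"%al,"rad %.4f"%np.hypot(a,c-.003),"out %.4f"%(r@YS),"F perp %.2f axial %.2f ys %.2f"%(fx*np.sin(al)+f[2]*np.cos(al),-fx*np.cos(al)+f[2]*np.sin(al),f@YS),"rxF %.3f m_tcp %.3f sum %.3f"%(-a*f[2]+c*fx,mt,-a*f[2]+c*fx+mt),"w",round(s["grip_width"],4),"j",s["joint_positions"],"rot",s["tool_rot"])
    return al
E
python3 - <<'E'
from h import *
al=torque()
for k in range(1,6):
    R,p0=hand(-.3,al,.086); R,p1=hand(-.3,al-.015*k,.0855); print(R.inv().apply(p1-p0).round(4))
E
```

```text
t 13.93 arm angle -0.700 rad 0.0864 out 0.0285 F perp 8.56 axial 4.71 ys -0.51 rxF 0.712 m_tcp -0.030 sum 0.683 w 0.0116 j [-0.3346  0.1203 -0.693   0.5086  0.1576  2.5959] rot [-1.2771  0.0022 -1.3396]
[-0.     0.001  0.001]
[0.     0.0022 0.0015]
[0.     0.0033 0.002 ]
[0.     0.0045 0.0026]
[0.     0.0056 0.0032]
```

Emit:
apply_moves --slide '[[0,0.001,0.001],[0,0.0022,0.0015],[0,0.0033,0.002],[0,0.0045,0.0026],[0,0.0056,0.0032]]' --delta_rot '[[0,0,0],[0,0,0],[0,0,0],[0,0,0],[0,0,0]]' --fingers '[0,0,0,0,0]'

```text
time_s: 14.35
tcp_pos: [0.4958, -0.0536, 0.1027]
tool_rot: [-1.278, 0.002, -1.34]
ft_force: [-10.0, -2.6, 4.2]
grip_width: 0.0115
```

```bash
python3 - <<'E'
from h import *
al=torque()
for k in range(1,6):
    R,p0=hand(-.3,al,.086); R,p1=hand(-.3,al-.015*k,.0855); print(R.inv().apply(p1-p0).round(4))
E
```

```text
t 14.35 arm angle -0.772 rad 0.0865 out 0.0286 F perp 10.19 axial 4.48 ys -0.23 rxF 0.851 m_tcp 0.053 sum 0.904 w 0.0115 j [-0.3286  0.1341 -0.6911  0.4969  0.1555  2.602 ] rot [-1.2783  0.0023 -1.34  ]
[-0.      0.0009  0.001 ]
[0.     0.002  0.0016]
[-0.      0.0032  0.0023]
[0.     0.0043 0.0029]
[0.     0.0054 0.0036]
```

Emit:
apply_moves --slide '[[0,0.001,0.001],[0,0.002,0.0015],[0,0.003,0.002],[0,0.003,0.002]]' --delta_rot '[[0,0,0],[0,0,0],[0,0,0],[0,0,0]]' --fingers '[0,0,0,0]'

```text
time_s: 14.68
tcp_pos: [0.4982, -0.0529, 0.1001]
tool_rot: [-1.279, 0.003, -1.34]
ft_force: [-9.4, -2.7, 2.3]
grip_width: 0.0117
```

```bash
python3 - <<'E'
from h import *
import cv2
al=torque();al=torque()
for k in range(1,6):
    R,p0=hand(-.3,al,.086); R,p1=hand(-.3,al-.01*k,.0855); print(R.inv().apply(p1-p0).round(4))
w=vision.capture("wrist");b=vision.capture("scene"); cv2.imwrite("pics/s9.png",np.hstack([cv2.resize(b[190:290,270:370],(400,400),interpolation=2),cv2.resize(w[:,120:520],(400,480))[40:440]]))
E
```

```text
t 14.68 arm angle -0.814 rad 0.0866 out 0.0287 F perp 8.71 axial 5.07 ys -0.47 rxF 0.725 m_tcp 0.040 sum 0.765 w 0.0117 j [-0.3251  0.1422 -0.6893  0.4907  0.1545  2.6055] rot [-1.279   0.0026 -1.3401]
t 14.68 arm angle -0.814 rad 0.0866 out 0.0287 F perp 8.71 axial 5.07 ys -0.47 rxF 0.725 m_tcp 0.040 sum 0.765 w 0.0117 j [-0.3251  0.1422 -0.6893  0.4907  0.1545  2.6055] rot [-1.279   0.0026 -1.3401]
[0.     0.0005 0.0009]
[0.     0.0012 0.0013]
[0.     0.002  0.0017]
[-0.      0.0027  0.0022]
[0.     0.0034 0.0026]
```

View pics/s9.png

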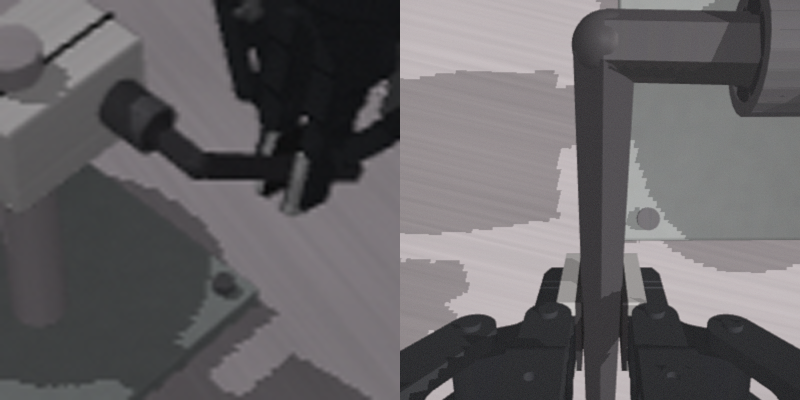

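The key is held between the pads with its short arm in the screw, and the arm is following. Effort is steady with no stop yet, so I'll continue.

Emit:
apply_moves --slide '[[0,0.001,0.001],[0,0.002,0.0017],[0,0.003,0.0024],[0,0.004,0.003],[0,0.004,0.003]]' --delta_rot '[[0,0,0],[0,0,0],[0,0,0],[0,0,0],[0,0,0]]' --fingers '[0,0,0,0,0]'

```text
time_s: 15.2
tcp_pos: [0.5016, -0.052, 0.0968]
tool_rot: [-1.28, 0.003, -1.34]
ft_force: [-9.2, -3.3, 1.7]
grip_width: 0.0116
```

```bash
python3 - <<'E'
from h import *
al=torque()
for k in range(1,6):
    R,p0=hand(-.3,al,.086); R,p1=hand(-.3,al-.015*k,.086); print(R.inv().apply(p1-p0).round(4))
E
```

```text
t 15.2 arm angle -0.869 rad 0.0867 out 0.0288 F perp 8.48 axial 4.97 ys -1.12 rxF 0.706 m_tcp 0.138 sum 0.844 w 0.0116 j [-0.3201  0.1531 -0.6861  0.4832  0.1529  2.6105] rot [-1.2799  0.0028 -1.3403]
[-0.      0.0011  0.0007]
[0.     0.0022 0.0014]
[0.     0.0032 0.0022]
[-0.      0.0043  0.0029]
[-0.      0.0053  0.0037]
```

Emit:
apply_moves --slide '[[0,0.001,0.0007],[0,0.002,0.0014],[0,0.003,0.0021],[0,0.004,0.0028],[0,0.004,0.0028]]' --delta_rot '[[0,0,0],[0,0,0],[0,0,0],[0,0,0],[0,0,0]]' --fingers '[0,0,0,0,0]'

```text
time_s: 15.62
tcp_pos: [0.5051, -0.0512, 0.0936]
tool_rot: [-1.28, 0.003, -1.34]
ft_force: [-10.6, -3.9, 1.3]
grip_width: 0.0114
```

```bash
python3 - <<'E'
from h import *
al=torque()
for k in range(1,6):
    R,p0=hand(-.3,al,.086); R,p1=hand(-.3,al-.015*k,.086); print(R.inv().apply(p1-p0).round(4))
E
```

```text
t 15.62 arm angle -0.925 rad 0.0869 out 0.0288 F perp 9.71 axial 5.67 ys -1.36 rxF 0.810 m_tcp -0.072 sum 0.738 w 0.0114 j [-0.3154  0.1637 -0.6829  0.4755  0.1514  2.6152] rot [-1.2805  0.0027 -1.3405]
[-0.      0.001   0.0008]
[-0.      0.0021  0.0015]
[-0.      0.0031  0.0023]
[-0.      0.0041  0.0031]
[-0.      0.0051  0.004 ]
```

Emit:
apply_moves --slide '[[0,0.001,0.0008],[0,0.002,0.0015],[0,0.003,0.0023],[0,0.0035,0.0027],[0,0.0035,0.0027]]' --delta_rot '[[0,0,0],[0,0,0],[0,0,0],[0,0,0],[0,0,0]]' --fingers '[0,0,0,0,0]'

```text
time_s: 16.03
tcp_pos: [0.5085, -0.0504, 0.091]
tool_rot: [-1.281, 0.003, -1.341]
ft_force: [-10.4, -3.5, 0.9]
grip_width: 0.0115
```

```bash
python3 - <<'E'
from h import *
al=torque()
for k in range(1,6):
    R,p0=hand(-.3,al,.086); R,p1=hand(-.3,al-.01*k,.086); print(R.inv().apply(p1-p0).round(4))
E
```

```text
t 16.03 arm angle -0.974 rad 0.0870 out 0.0288 F perp 9.51 axial 5.41 ys -0.99 rxF 0.795 m_tcp -0.034 sum 0.761 w 0.0115 j [-0.3111  0.1732 -0.6793  0.4692  0.1501  2.6195] rot [-1.2808  0.0027 -1.3405]
[0.     0.0007 0.0005]
[0.     0.0013 0.0011]
[0.     0.002  0.0016]
[0.     0.0026 0.0022]
[0.     0.0033 0.0028]
```

Emit:
apply_moves --slide '[[0,0.0007,0.0005],[0,0.0013,0.0011],[0,0.002,0.0016],[0,0.0026,0.0022],[0,0.0026,0.0022]]' --delta_rot '[[0,0,0],[0,0,0],[0,0,0],[0,0,0],[0,0,0]]' --fingers '[0,0,0,0,0]'

```text
time_s: 16.45
tcp_pos: [0.5108, -0.05, 0.0892]
tool_rot: [-1.282, 0.002, -1.341]
ft_force: [-14.2, -5.1, 5.9]
grip_width: 0.0114
```

```bash
python3 - <<'E'
from h import *
al=torque()
for k in range(1,6):
    R,p0=hand(-.3,al,.086); R,p1=hand(-.3,al-.01*k,.086); print(R.inv().apply(p1-p0).round(4))
E
```

```text
t 16.45 arm angle -1.008 rad 0.0872 out 0.0287 F perp 15.79 axial 3.02 ys -1.72 rxF 1.332 m_tcp 0.020 sum 1.352 w 0.0114 j [-0.3079  0.1799 -0.6762  0.4656  0.1484  2.6228] rot [-1.2817  0.0022 -1.3409]
[0.     0.0007 0.0006]
[0.     0.0013 0.0011]
[0.     0.0019 0.0017]
[-0.      0.0026  0.0023]
[0.     0.0032 0.0029]
```

The effort jumped from a steady 9.5 N to 15.8 N: that's the stop, with the arm at about −1.0. I'll back off at once.

Emit:
apply_moves --slide '[[0,-0.002,-0.0015],[0,-0.003,-0.0025],[0,-0.003,-0.0025],[0,-0.003,-0.0025]]' --delta_rot '[[0,0,0],[0,0,0],[0,0,0],[0,0,0]]' --fingers '[0,0,0.2,0.3]'

```text
time_s: 16.78
tcp_pos: [0.5132, -0.0504, 0.0941]
tool_rot: [-1.271, 0.001, -1.338]
ft_force: [-0.5, -0.2, 0.9]
grip_width: 0.0252
```

```bash
python3 - <<'E'
from h import *
al=torque()
R,p=hand(-.5,-1.0,.038,.002,.0275); print(p);plan(R,p)
E
```

```text
t 16.78 arm angle -0.999 rad 0.0819 out 0.0277 F perp 0.94 axial -0.49 ys -0.08 rxF 0.075 m_tcp -0.012 sum 0.063 w 0.0252 j [-0.3108  0.1717 -0.675   0.4656  0.1545  2.6186] rot [-1.2706  0.0012 -1.3383]
[ 0.5355 -0.0454  0.1298]
2 rows; per row slide [ 0.0001 -0.0137  0.0162] rot [ 0.0999 -0.     -0.0007] total slide [ 0.0002 -0.0273  0.0323] rot [ 0.1998 -0.     -0.0013]
```

Emit:
apply_moves --slide '[[0,-0.009,0.011],[0,-0.018,0.022],[0,-0.027,0.032],[0,-0.027,0.032],[0,-0.027,0.032]]' --delta_rot '[[0.07,0,0],[0.14,0,0],[0.2,0,0],[0.2,0,0],[0.2,0,0]]' --fingers '[0.3,0.3,0.3,0.3,0.3]'

```text
time_s: 17.2
tcp_pos: [0.535, -0.0455, 0.1297]
tool_rot: [-1.072, 0.0, -1.339]
ft_force: [-0.1, 0.1, 0.4]
grip_width: 0.0257
```

```bash
python3 - <<'E'
from h import *
s=cur()[2]; print(s["tcp_pos"],s["tool_rot"],s["ft_force"],s["joint_positions"])
R,p=hand(-.5,-1.0,.038,.002,.0275); print(p);plan(R,p)
E
```

```text
[ 0.535  -0.0455  0.1297] [-1.0717  0.0003 -1.3387] [-0.102   0.0577  0.446 ] [-0.3519  0.0694 -0.7814  0.2934  0.2673  2.6158]
[ 0.5355 -0.0454  0.1298]
1 rows; per row slide [-0.      0.0002  0.0005] rot [ 0.0009 -0.     -0.0003] total slide [-0.      0.0002  0.0005] rot [ 0.0009 -0.     -0.0003]
```

On target. I'll grip and draw out along the screw axis (tool −x).

Emit:
apply_moves --slide '[[0,0,0],[0,0,0],[0,0,0],[0,0,0],[0,0,0]]' --delta_rot '[[0,0,0],[0,0,0],[0,0,0],[0,0,0],[0,0,0]]' --fingers '[0.15,0,0,0,0]' --newtons 60

```text
time_s: 17.62
tcp_pos: [0.535, -0.0452, 0.1292]
tool_rot: [-1.072, 0.001, -1.338]
ft_force: [-0.5, 0.9, 3.0]
grip_width: 0.0106
```

Emit:
apply_moves --slide '[[-0.003,0,0],[-0.006,0,0],[-0.009,0,0],[-0.012,0,0]]' --delta_rot '[[0,0,0],[0,0,0],[0,0,0],[0,0,0]]' --fingers '[0,0,0,0]'

```text
time_s: 17.95
tcp_pos: [0.5327, -0.0352, 0.1294]
tool_rot: [-1.072, -0.002, -1.341]
ft_force: [2.5, -3.5, -0.6]
grip_width: 0.0105
```

```bash
python3 - <<'E'
from h import *
torque()
E
```

```text
t 17.95 arm angle -0.993 rad 0.0401 out 0.0380 F perp -1.72 axial -0.40 ys -3.94 rxF -0.064 m_tcp 0.127 sum 0.063 w 0.0105 j [-0.3271  0.06   -0.7938  0.2831  0.2538  2.6407] rot [-1.0722 -0.0021 -1.3414]
```

Coming out freely (4 N). Continuing until clear.

Emit:
apply_moves --slide '[[-0.005,0,0],[-0.01,0,0],[-0.018,0,0],[-0.03,0,0],[-0.05,0,0]]' --delta_rot '[[0,0,0],[0,0,0],[0,0,0],[0,0,0],[0,0,0]]' --fingers '[0,0,0,0,0]'

```text
time_s: 18.37
tcp_pos: [0.5188, 0.0157, 0.1278]
tool_rot: [-1.075, 0.003, -1.34]
ft_force: [0.8, 1.0, -1.8]
grip_width: 0.0106
```

Emit:
apply_moves --slide '[[-0.03,-0.02,0],[-0.06,-0.04,0],[-0.06,-0.06,0],[-0.06,-0.06,0],[-0.06,-0.06,0]]' --delta_rot '[[0,0,0],[0,0,0],[0,0,0],[0,0,0],[0,0,0]]' --fingers '[0,0,0,0,0]'

```text
time_s: 18.78
tcp_pos: [0.4778, 0.0678, 0.1818]
tool_rot: [-1.072, 0.001, -1.337]
ft_force: [0.4, 0.5, -2.4]
grip_width: 0.0105
```

```bash
python3 - <<'E'
from h import *
import cv2
s=cur()[2]; print(s["time_s"],s["tcp_pos"],s["tool_rot"],s["ft_force"],s["joint_positions"],s["grip_width"])
w=vision.capture("wrist"); cv2.imwrite("pics/w10.png",w)
# tray from top view, rim corners at z=.035 (mono)
T=vision.camera_params("top");
for uv in [(133,244),(220,233),(231,328),(139,341)]:
    d=T["R"].T@np.array([(uv[0]-T["cx"])/T["fx"],(uv[1]-T["cy"])/T["fy"],1]);c=-T["R"].T@T["t"];print((c+d*(.035-c[2])/d[2]).round(4))
E
```

```text
18.7833 [0.4778 0.0678 0.1818] [-1.0721  0.0015 -1.337 ] [ 0.3894  0.4505 -2.3869] [-0.085  -0.1416 -0.8301  0.4054  0.1517  2.8601] 0.010496451204229595
[0.5587 0.3962 0.035 ]
[0.5796 0.1815 0.035 ]
[0.3471 0.1524 0.035 ]
[0.3238 0.3698 0.035 ]
```

```bash
python3 - <<'E'
from h import *
az=-2.07; b=.1
h=np.array([np.cos(az),np.sin(az),0]); 
kx=h*np.cos(b)+Z*np.sin(b); ky=np.array([-np.sin(az),np.cos(az),0])
R,*_=keyR(kx,ky); print(R.as_euler("xyz"), ky)
p=np.array([.4339,.2874,.14])+h*.008
plan(R,p)
E
```

```text
[-1.6708  0.     -0.4992] [ 0.878  -0.4787  0.    ]
5 rows; per row slide [-0.0243  0.0042 -0.0019] rot [-0.0625 -0.0927  0.0185] total slide [-0.1213  0.0209 -0.0097] rot [-0.3124 -0.4636  0.0924]
4 rows; per row slide [-0.0218  0.005   0.0105] rot [-0.0625 -0.0927  0.0185] total slide [-0.0871  0.02    0.042 ] rot [-0.2499 -0.3709  0.0739]
```

Emit:
apply_moves --slide '[[-0.024,0.004,-0.002],[-0.048,0.008,-0.004],[-0.073,0.013,-0.006],[-0.097,0.017,-0.008],[-0.121,0.021,-0.01]]' --delta_rot '[[-0.062,-0.093,0.018],[-0.125,-0.185,0.037],[-0.187,-0.278,0.055],[-0.25,-0.371,0.074],[-0.312,-0.464,0.092]]' --fingers '[0,0,0,0,0]'

```text
time_s: 19.25
tcp_pos: [0.4515, 0.1851, 0.1569]
tool_rot: [-1.41, -0.063, -0.869]
ft_force: [1.1, 1.0, -2.4]
grip_width: 0.0107
```

Emit:
apply_moves --slide '[[-0.022,0.005,0.01],[-0.044,0.01,0.021],[-0.065,0.015,0.031],[-0.087,0.02,0.042],[-0.087,0.02,0.042]]' --delta_rot '[[-0.062,-0.093,0.018],[-0.125,-0.185,0.037],[-0.187,-0.278,0.055],[-0.25,-0.371,0.074],[-0.25,-0.371,0.074]]' --fingers '[0,0,0,0,0]'

```text
time_s: 19.67
tcp_pos: [0.4307, 0.2834, 0.1356]
tool_rot: [-1.675, 0.005, -0.494]
ft_force: [0.9, 0.7, -3.4]
grip_width: 0.0106
```

Emit:
apply_moves --slide '[[0,0,0],[0,0,0]]' --delta_rot '[[0,0,0],[0,0,0]]' --fingers '[0,0]'

```text
time_s: 19.83
tcp_pos: [0.4307, 0.2788, 0.1387]
tool_rot: [-1.672, -0.001, -0.501]
ft_force: [0.2, 0.4, -2.3]
grip_width: 0.0107
```

```bash
python3 - <<'E'
from h import *
import cv2
R,p,s=cur(); print(s["time_s"],p,s["tool_rot"],s["ft_force"],s["joint_positions"],s["grip_width"])
b=vision.capture("scene");w=vision.capture("wrist"); t=vision.capture("top")
A=cv2.resize(b[240:480,350:600],(400,384)); B=cv2.resize(w,(400,300)); 
cv2.imwrite("pics/s11.png",np.hstack([A,np.vstack([B,np.zeros((84,400,3),np.uint8)])]))
az=-2.07; h=np.array([np.cos(az),np.sin(az),0])
for d,z in [(.008,.08),(0,.024)]:
    q=np.array([.4339,.2874,z])+h*d; print(R.inv().apply(q-p).round(4))
E
```

```text
19.8333 [0.4307 0.2788 0.1387] [-1.6724 -0.0006 -0.5008] [ 0.1764  0.4243 -2.3295] [ 0.4837  0.3848 -0.196   1.0744 -0.0566  2.5577] 0.010713135924066822
[-0.0014  0.0583  0.0071]
[-0.0014  0.1132  0.0207]
```

View pics/s11.png

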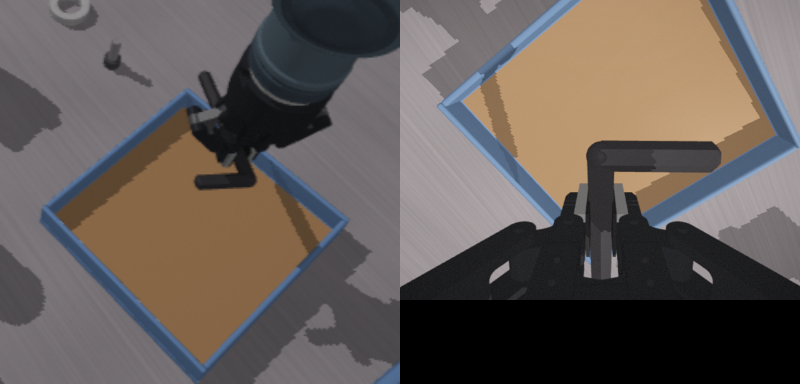

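The scene and wrist crops show the key held over the tray near its near-right corner. In the wrist picture, rim corners sit at about (64,168) and (635,235) at full size. I'll check my tray corners against these before lowering.

```bash
python3 - <<'E'
from h import *
w=vision.camera_params("wrist"); S=vision.camera_params("scene")
C=np.array([[.5587,.3962],[.5796,.1815],[.3471,.1524],[.3238,.3698]])
for c in C: X=np.r_[c,.035]; print(X,proj(w,X).round(0),proj(S,X).round(0))
R,p,s=cur()
def key(p,R,rel): # elbow, long tip, short tip
    kxh=-R.as_matrix()[:,2]; up=-R.as_matrix()[:,1]; ky=R.as_matrix()[:,0]; g=p-up*.002
    k=kxh*np.cos(rel)-up*np.sin(rel); return g-k*.038,g+k*.106,g-k*.038+ky*.051
for n,X in zip(("elbow","ltip","stip"),key(p,R,.5)): print(n,X,proj(w,X).round(0),proj(S,X).round(0))
E
```

```text
[0.5587 0.3962 0.035 ] [ 454. -151.] [474. 468.]
[0.5796 0.1815 0.035 ] [631. 245.] [378. 364.]
[0.3471 0.1524 0.035 ] [302. 429.] [467. 292.]
[0.3238 0.3698 0.035 ] [ 61. 172.] [566. 376.]
elbow [0.4474 0.3087 0.1533] [320. 252.] [505. 350.]
ltip [0.3838 0.1924 0.0972] [321. 446.] [474. 297.]
stip [0.4922 0.2842 0.1534] [506. 252.] [471. 352.]
```

The tray corners and the key's predicted points match the picture to within a few pixels, so I'm lowering.

Emit:
apply_moves --slide '[[0,0.018,0.002],[0,0.036,0.004],[0,0.055,0.006],[0,0.068,0.007],[0,0.068,0.007]]' --delta_rot '[[0,0,0],[0,0,0],[0,0,0],[0,0,0],[0,0,0]]' --fingers '[0,0,0,0,0]' --newtons 30

```text
time_s: 20.4
tcp_pos: [0.429, 0.2775, 0.0702]
tool_rot: [-1.674, 0.001, -0.501]
ft_force: [-0.3, 0.2, -1.8]
grip_width: 0.0107
```

Emit:
apply_moves --slide '[[0,0.004,0.001],[0,0.008,0.002],[0,0.012,0.003],[0,0.016,0.004],[0,0.02,0.005]]' --delta_rot '[[0,0,0],[0,0,0],[0,0,0],[0,0,0],[0,0,0]]' --fingers '[0,0,0,0,0]' --newtons 20

```text
time_s: 20.82
tcp_pos: [0.4329, 0.2825, 0.0519]
tool_rot: [-1.67, -0.002, -0.499]
ft_force: [-0.6, 0.6, -3.1]
grip_width: 0.0107
```

```bash
python3 - <<'E'
from h import *
R,p,s=cur(); print(s["time_s"],p,s["tool_rot"],s["ft_force"],s["moment"],s["grip_width"])
E
```

```text
20.8167 [0.4329 0.2825 0.0519] [-1.6696 -0.0022 -0.4994] [-0.6103  0.5852 -3.0596] [ 0.13   -0.0299  0.0284] 0.010687365080008403
```

Emit:
apply_moves --slide '[[0,0.003,0.001],[0,0.006,0.002],[0,0.009,0.002],[0,0.012,0.003],[0,0.012,0.003]]' --delta_rot '[[0,0,0],[0,0,0],[0,0,0],[0,0,0],[0,0,0]]' --fingers '[0,0,0,0,0]'

```text
time_s: 21.23
tcp_pos: [0.4329, 0.2836, 0.0387]
tool_rot: [-1.671, -0.001, -0.499]
ft_force: [0.0, 0.5, -2.4]
grip_width: 0.0109
```

```bash
python3 - <<'E'
from h import *
R,p,s=cur(); print(s["time_s"],p,s["tool_rot"],s["ft_force"],s["moment"],s["grip_width"])
E
```

```text
21.2333 [0.4329 0.2836 0.0387] [-1.6715 -0.0009 -0.4991] [ 0.0168  0.4879 -2.3643] [ 0.1139 -0.069   0.0338] 0.010941977776682859
```

Emit:
apply_moves --slide '[[0,0.003,0.001],[0,0.006,0.001],[0,0.009,0.002],[0,0.012,0.002],[0,0.012,0.002]]' --delta_rot '[[0,0,0],[0,0,0],[0,0,0],[0,0,0],[0,0,0]]' --fingers '[0,0,0,0,0]'

```text
time_s: 21.65
tcp_pos: [0.4341, 0.2848, 0.0273]
tool_rot: [-1.67, -0.002, -0.499]
ft_force: [0.9, 1.8, 2.5]
grip_width: 0.0105
```

```bash
python3 - <<'E'
from h import *
import cv2
R,p,s=cur(); print(s["time_s"],p,s["tool_rot"],s["ft_force"],s["moment"],s["grip_width"])
S=vision.camera_params("scene"); b=vision.capture("scene"); cv2.imwrite("pics/s12.png",b)
ky=R.as_matrix()[:,0];h=np.array([np.cos(-2.07),np.sin(-2.07),0])
hsv=cv2.cvtColor(b,cv2.COLOR_BGR2HSV)
for a in (0,-.1,-.2,-.3,-.4):
    k=h*np.cos(a)+Z*np.sin(a); g=p-[0,0,.002]; print(a,[(n,proj(S,X).round(0),X[2].round(3)) for n,X in (("el",g-k*.038),("lt",g+k*.106))])
u,v=proj(S,g+h*.106).round().astype(int)
np.set_printoptions(linewidth=250); print(u,v); print(b[v-16:v+26:2,u-26:u+26:2,:].max(2))
E
```

```text
21.65 [0.4341 0.2848 0.0273] [-1.6697 -0.0019 -0.4993] [0.8517 1.7882 2.5137] [-0.0781  0.1298 -0.1039] 0.010543844843261794
0 [('el', array([487., 393.]), np.float64(0.025)), ('lt', array([466., 319.]), np.float64(0.025))]
-0.1 [('el', array([488., 392.]), np.float64(0.029)), ('lt', array([465., 322.]), np.float64(0.015))]
-0.2 [('el', array([488., 390.]), np.float64(0.033)), ('lt', array([464., 326.]), np.float64(0.004))]
-0.3 [('el', array([488., 389.]), np.float64(0.037)), ('lt', array([463., 330.]), np.float64(-0.006))]
-0.4 [('el', array([489., 387.]), np.float64(0.04)), ('lt', array([463., 334.]), np.float64(-0.016))]
466 319
[[122 120 122 122 122 121 122 123 131 151 112  94  94  90  90  95 103 143 153 114 120 121 120 120 120 120]
 [122 122 120 122 123 122 121 142 147 104  94  93  92  90  90  91 103 104 125 155 125 120 123 120 120 120]
 [120 123 121 120 123 117 168 142  99  94  93  95  86  90  89  90  94 104 103 115 155 138 120 122 120 120]
 [121 122 123 122 123 155 134  95  94  92  92  92  92  93  81  90  90 102 103 104 107 157 146 121 122 121]
 [120 121 121 134 154 123  92  
[... 1088 characters left out ...]
 117  51  60  44  59 110 137  94  28  30  23  24  47  50]
 [ 93  93  92  93  92  93  93 109 137 138 138 137 124  38  60  57  33  92 109  29  27  33  28  20  49  50]
 [ 92  93  92  93  92  92 136 138 138 137 137 137 137  72  60  60  34  74  83  28  27  32  35  34  46  55]
 [ 92  93  93  93 108 138 137 138 137 137 138 137 137 118  52  62  49  44  64  27  27  28  35  33  32  75]
 [ 92  92  92  93 109 137 137 137 137 137 138 138 137 129  38  62  58  34  50  27  27  27  37  29  34  49]
 [ 92  93 109 137 137 138 137 138 137 137 138 137 137 137  73  61  61  44  28  27  25  26  26  27  33  34]
 [ 92 138 138 138 137 138 137 138 137 137 137 138 137 138 124  44  57  36  26  26  26  25  26  24  26  34]]
```

The scene pixels show the long tip at about (465,322), so the arm is about 0.1 below level with its tip resting on the tray floor (about 5 N). I'll go down 3 mm more, release and rise.

Emit:
apply_moves --slide '[[0,0.0015,0],[0,0.003,0],[0,0.003,0]]' --delta_rot '[[0,0,0],[0,0,0],[0,0,0]]' --fingers '[0,0,0]'

```text
time_s: 21.95
tcp_pos: [0.4345, 0.2849, 0.0248]
tool_rot: [-1.669, -0.003, -0.499]
ft_force: [1.0, 2.7, 4.8]
grip_width: 0.0105
```

Emit:
apply_moves --slide '[[0,0,0],[0,0,0],[0,0,0],[0,0,0]]' --delta_rot '[[0,0,0],[0,0,0],[0,0,0],[0,0,0]]' --fingers '[0.05,0.15,0.3,0.35]'

```text
time_s: 22.28
tcp_pos: [0.4324, 0.2833, 0.0236]
tool_rot: [-1.673, -0.0, -0.499]
ft_force: [1.2, -0.2, 0.1]
grip_width: 0.0298
```

Emit:
apply_moves --slide '[[0,-0.01,0],[0,-0.03,0],[0,-0.06,0],[0,-0.1,0],[0,-0.13,0]]' --delta_rot '[[0,0,0],[0,0,0],[0,0,0],[0,0,0],[0,0,0]]' --fingers '[0.35,0.35,0.35,0.35,0.35]'

```text
time_s: 22.7
tcp_pos: [0.4394, 0.2956, 0.1564]
tool_rot: [-1.671, -0.002, -0.499]
ft_force: [0.6, 0.2, 0.6]
grip_width: 0.03
```

```bash
python3 - <<'E'
from h import *
import cv2
R,p,s=cur(); print(s["time_s"],p,s["tool_rot"],s["ft_force"],s["grip_width"],s["joint_positions"])
for n in("scene","wrist","top"):
    w=vision.camera_params(n); b=vision.capture(n); cv2.imwrite(f"pics/f_{n}.png",b)
    g=b.max(2); hsv=cv2.cvtColor(b,cv2.COLOR_BGR2HSV)
    # key mask: dark, unsaturated within tray floor polygon
    c=np.array([.4523,.275]);q=.11;Rz=np.array([[np.cos(q),-np.sin(q)],[np.sin(q),np.cos(q)]])
    poly=np.array([[.112,.102],[.112,-.102],[-.112,-.102],[-.112,.102]])@Rz.T+c
    m=np.zeros(g.shape,np.uint8); cv2.fillPoly(m,[proj(w,np.c_[poly,np.full(4,.008)]).round().astype(int)],1)
    k=((hsv[...,1]<60)&(g<75)&(m>0)).astype(np.uint8)
    nn,lab,st,ce=cv2.connectedComponentsWithStats(k)
    for i in np.argsort(-st[1:,4])[:3]+1: 
        print(n,st[i],ce[i]); 
        d=cv2.approxPolyDP(cv2.findContours((lab==i).astype(np.uint8),0,2)[0][0],4,True)[:,0]; print(d.tolist())
h=np.array([np.cos(-2.07),np.sin(-2.07),0]);ky=np.array([.878,-.479,0]);g=np.array([.434,.2848,.014])
for n in("scene","wrist","top"): print(n,[proj(vision.camera_params(n),X).round(0) for X in(g-h*.038,g+h*.106,g-h*.038+ky*.051)])
E
```

```text
22.7 [0.4394 0.2956 0.1564] [-1.6706 -0.0017 -0.4994] [0.6185 0.1932 0.5896] 0.02999275095204617 [ 0.5033  0.4023 -0.1208  1.1311 -0.055   2.5759]
scene [456 321  34  81 760] [474.2171 370.4671]
[[465, 321], [481, 391], [456, 397], [486, 399], [488, 390]]
scene [469 310  34  40 473] [486.3679 331.4228]
[[469, 310], [490, 349], [497, 342], [493, 349], [502, 336]]
scene [512 344   4   4   9] [513.1111 345.8889]
[[512, 344], [515, 347]]
wrist [ 309  160   90  202 3224] [334.5642 216.7283]
[[395, 161], [316, 160], [309, 166], [313, 360], [318, 361], [318, 173], [325, 179], [395, 178]]
wrist [261 295  19  72 835] [271.8599 333.2443]
[[274, 295], [261, 344], [276, 366], [279, 327]]
wrist [363 296  19  64 747] [370.842 331.419]
[[365, 296], [368, 359], [381, 351], [381, 339]]
top [141 251  22  35 414] [150.6159 267.0894]
[[154, 251], [148, 259], [141, 258], [142, 285], [148, 277], [162, 276]]
top [164 269  53  46 310] [185.0161 294.2516]
[[174, 269], [164, 288], [215, 314], [168, 286]]
top [143 289   8   8  43] [145.4186 292.9767]
[[143, 289], [143, 296], [150, 296]]
scene [array([486., 395.]), array([465., 322.]), array([456., 397.])]
wrist [array([318., 167.]), array([319., 360.]), array([401., 167.])]
top [array([166., 287.]), array([217., 314.]), array([176., 269.])]
```

```bash
python3 - <<'E'
import cv2,numpy as np
from bench import order,bot
a=cv2.imread("pics/top0.png").astype(int);b=cv2.imread("pics/f_top.png").astype(int)
d=np.abs(a-b).max(2)
for n,(u,v,r) in dict(collar=(310,314,14),spare=(268,312,10),tin=(457,278,20),jar=(236,187,20),bowl_hopper=(425,185,35),turq=(295,145,30),block=(343,205,18)).items(): print(n,np.mean(d[v-r:v+r,u-r:u+r]>25).round(3))
a=cv2.imread("pics/scene0.png").astype(int);b=cv2.imread("pics/f_scene.png").astype(int);d=np.abs(a-b).max(2)
for n,(u,v,r) in dict(collar=(394,245,14),spare=(420,277,9),driver=(350,190,25),tin=(282,155,16),jar=(308,375,22)).items(): print("scene",n,np.mean(d[v-r:v+r,u-r:u+r]>25).round(3))
print(bot.read_state()["time_s"],order.job_done())
E
```

```text
collar 0.0
spare 0.0
tin 0.0
jar 0.0
bowl_hopper 0.0
turq 0.0
block 0.0
scene collar 0.0
scene spare 0.0
scene driver 0.0
scene tin 0.0
scene jar 0.0
the job is handed in; nothing more can be done
22.85 None
```

The screw is tightened to its stop and the key lies flat in the blue tray. I handed the job in at 22.9 s of the 69 s allowed. No verdict came back.

**What I did:** I drew the key out near its elbow, turned it −90° about the vertical and slid the short arm in. It met the bottom at 5 N with the elbow 27.0 mm from the mouth, which is fully home by the given sizes. I then regripped 80–85 mm along the long arm and bore down about 0.72 rad, then drew the key out (about 4 N) and laid it in the tray.

**Last checks:**
- **Key:** in the scene, top and wrist images its elbow and both tips lie within a few pixels of where a level key on the tray floor should be.
- **Other things:** the first and last pictures show no change around the collar, spare screw, tin, jar, driver, hopper with bowl, clamp block or the turquoise look-alike by the jar. I didn't compare the second turquoise look-alike, near the robot base.
- **Hand:** it was open, about 0.13 m above the key and touching nothing.

**What went wrong or disagreed:**
- **Effort at the stop:** the reading rose from a steady 9.5 N to 15.8 N, about 1.35 N m by my estimate, and I backed off at once. That touches the 1.3 N m strain limit. My estimates seem to read high (0.76 against the stated 0.6 while turning), so the true peak was probably near 1.1 N m, but I can't confirm it.
- **Missed regrip:** one try closed above the drooped arm and rested on it with about 2 N; I redid it.
- **Joint 3:** it came to −1.013 against its −1.02 limit, so I finished the turn with the hand more upright.

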